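Pack the colour-coded sample tray

TASK

Pack the white sample tray: stand the small amber bottle in the middle of the orange mat, the vial with the black cap on the middle of the black mat, the vial with the white cap on the middle of the blue mat, and the red-brown rubber stopper on the middle of the red mat, in any order. Keep everything upright, and set each thing down rather than dropping it. The black rubber stopper and the vial with the green cap do not belong: leave them standing where they are.

Things in the scene. Friction and masses are not known exactly. Their poses are not given: they have to be found in the camera images.
- amber_bottle: small amber glass bottle with an amber stopper fixed in it, 43 mm across and 111 mm tall, straight-sided from the foot to 76 mm, then a shoulder, neck and stopper (33 mm across, 100 to 111 mm up); a white paper band round it; about 0.1 kg, standing loose on the worktop. To go on the orange mat. Origin: centre of its underside; z up when it stands.
- black_vial: small clear sample vial with a black screw cap, 25 mm across and 58 mm tall, the cap the top 12 mm and 22 mm across; about 25 g, standing loose on the worktop. To go on the black mat. Origin: centre of its underside; z up when it stands.
- white_vial: small sample vial with dark contents and a white screw cap, 25 mm across and 58 mm tall, the cap the top 12 mm and 22 mm across; about 25 g, standing loose on the worktop. To go on the blue mat. Origin: centre of its underside; z up when it stands.
- red_stopper: red-brown rubber stopper, 26 mm across and 26 mm tall, standing loose on its narrower end (grips like a straight cylinder); about 20 g. To go on the red mat. Origin: centre of its underside; z up when it stands.
- black_stopper: black rubber stopper, 32 mm across and 30 mm tall, standing loose: a look-alike that stays where it is. Origin: centre of its underside; z up when it stands.
- green_vial: small clear sample vial with pale contents and a green screw cap, 25 mm across and 58 mm tall, standing loose: a look-alike that stays where it is. Origin: centre of its underside; z up when it stands.
- mat_amber: orange round rubber mat, 62 mm across, 4 mm thick, fixed in the tray, its top 9 mm above the worktop; the four mats change places. Origin: centre of its underside, z up; its top is 4 mm above that. The tray: fixed, white, square, 206 mm; floor 5 mm thick, rim 12 mm above the worktop; the mats at 90 mm pitch, each centre 53 mm from the two nearest rims.
- mat_black: black round rubber mat, 62 mm across, 4 mm thick, fixed in the tray, its top 9 mm above the worktop; the four mats change places. Origin: centre of its underside, z up; its top is 4 mm above that.
- mat_blue: blue round rubber mat, 62 mm across, 4 mm thick, fixed in the tray, its top 9 mm above the worktop; the four mats change places. Origin: centre of its underside, z up; its top is 4 mm above that.
- mat_red: red round rubber mat, 62 mm across, 4 mm thick, fixed in the tray, its top 9 mm above the worktop; the four mats change places. Origin: centre of its underside, z up; its top is 4 mm above that. (The hood's glass sash is raised: its lower edge crosses 0.32 m ahead of the base, at least 1.1 m above the worktop.)
There are look-alikes about, which are no part of the job. Leave any turquoise or yellow look-alike of the red_stopper alone.

How it is judged (in metres and radians):
At the end, for the whole second after the job is handed in: Each of the four things stands upright (within 7 degrees) on its own mat, its centre within 15 mm of the mat's centre, released and at rest; the black stopper and the green-capped vial still stand within 20 mm of where they began (horizontal distance between amber_bottle and mat_amber below 0.015 m and z of amber_bottle in the frame of mat_amber below 0.008 m and angle between each of amber_bottle, black_vial, white_vial, red_stopper, black_stopper, green_vial's own z axis and vertical below 0.12 rad and linear speed of each of amber_bottle, black_vial, white_vial, red_stopper below 0.02 m/s and horizontal distance between black_vial and mat_black below 0.015 m and z of black_vial in the frame of mat_black below 0.008 m and horizontal distance between white_vial and mat_blue below 0.015 m and z of white_vial in the frame of mat_blue below 0.008 m and horizontal distance between red_stopper and mat_red below 0.015 m and z of red_stopper in the frame of mat_red below 0.008 m and distance of each of black_stopper, green_vial from where it was at the start of the episode below 0.02 m); the robot touches nothing.
It fails at once if a thing tipped over (angle between any of amber_bottle, black_vial, white_vial, red_stopper, black_stopper, green_vial's own z axis and vertical above 0.8 rad).
It fails at once if a look-alike moved more than 25 mm from its place (distance of any of black_stopper, green_vial from where it was at the start of the episode above 0.025 m).
It fails at once if a thing dropped (nothing touches it while its underside is over 25 mm above the mats) ((height (world z) of amber_bottle above 0.035 m and contact force between amber_bottle and anything else below 0.001 N) or (height (world z) of black_vial above 0.035 m and contact force between black_vial and anything else below 0.001 N) or (height (world z) of white_vial above 0.035 m and contact force between white_vial and anything else below 0.001 N) or (height (world z) of red_stopper above 0.035 m and contact force between red_stopper and anything else below 0.001 N)).
It also fails if it takes over 128 s, if anything falls off the work surface, if the arm or the gripper's body presses on something with over 40 N, if the wrist force passes 120 N, or if a joint passes its speed limit or range.

ROBOT

A 6-joint arm with a two-finger parallel gripper is mounted at the origin on a cart in front of the work surface, level with it; the furniture and walls round the work are solid. World frame = base frame: x ahead of the robot, y to its left, z up, the work surface at z = 0. Lengths are in mm, angles in rad, forces in N, time in s.
With the tool pointing down it reaches from about 350 to 725 mm from the base axis. Payload 4.3 kg.
Tool frame: the origin (TCP) lies at the very end of the fingers, on their centre line; the grasp point (between the pads) lies 19 mm behind it (manip.grip_point_offset is the distance from the TCP to the grasp point, in mm); z points along the fingers, y is the line along which they close (so a half turn about z gives the same grasp; the last joint's range is limited). The gripper opens to 85 mm and grips with 20 to 120 N. Pads are 22 mm wide; open, the fingers measure 114 mm over their backs; the gripper's body (76 mm by 85 mm) begins 54 mm behind the grasp point. The pads swing forward as they close: fully open they stand 13 mm farther back than shut.
Start: joints at [1.239, 0.377, 0.081, 1.274, 0, 1.46], TCP at [126.497, 560.954, 193.129] pointing down, gripper open.
Joint ranges: [-2.72, 2.72], [-0.84, 1.66], [-1.02, 1.22], [-1.77, 2.12], [-1.37, 1.28], [-3.14, 3.14]. Speed limits (rad/s): [2.57, 2.57, 3.14, 3.14, 3.14, 3.14].

INTERFACE

Orientations are given as [roll, pitch, yaw] about the fixed x, y, z axes, in that order (R = Rz(yaw) Ry(pitch) Rx(roll)).
In Python, from cell import manip gives the robot as it stands.
- The arm moves only by the shell command python3 -m handwheel 'ROWS'. ROWS is JSON, a list of rows, each an object of numbers: "x", "y", "z": the shift along the tool's x, y, z in mm; "rx", "ry", "rz": the turn, a rotation vector about the tool's x, y, z in rad; "claw": the finger opening in mm, from 0 to 85.4. In form: [{"x": .., "y": .., "z": .., "rx": .., "ry": .., "rz": .., "claw": ..}, ...]. A call has 1 to 20 rows; each row is the pose to reach, as a shift and turn from the pose commanded when the call began, along the tool's axes at that moment; what a row does not reach only later rows make up. A row lasts 1/12 s, in which the tool goes at most 41.7 mm and 7.16 degrees, less where a joint would pass 70% of its speed; a pose out of reach is approached as far as the arm can. A call with a gripper value outside its range is refused whole. The fingers move at their own pace and stop on an object; the grip force is fixed at half the most. Time passes only in rows, so rows that repeat a pose let the fingers close. It gives the time, the measured TCP pose, the force, the opening and the grip force at its end, in the units of the state.
- manip.sense(): the state, without advancing time (a new reading comes with each control period).
- manip.grab_frame(name): name is "scene" or "side" or "wrist"; returns the picture (400x640x3 uint8, red, green, blue); there is no depth.
- manip.camera_model(name): a dict with "fovy" (degrees; the focal length in pixels is half the picture's height over the tangent of half this angle, whatever the lens; pixels are square), "cx", "cy" (the principal point, pixels), "k1" (the pictures are not rectified: a ray, as slopes to the right and down, at radius r is drawn at 1 + k1 r^2 times it, then the intrinsics apply), "R" (3x3) and "t" (3): a world point X has camera coordinates R X + t. Camera axes: x right, y down, z forward; pixel columns grow to the right and rows downward; lengths in mm; the calibration is good to about 2 mm. A picture is of the moment at which its call begins: read the wrist's pose just before it. camera_model takes no time and is no camera call; for the wrist camera it gives the pose at the moment of the call.
- manip.sign_off(): hands the job in; it is judged then, once.
The state is a dict: "t": time; "joints": joint angles; "qd": joint speeds; "effort": joint torques, N m; "eef_pos": TCP position; "orientation": TCP orientation; "wrist_force": force on the tool from outside, world axes, zero at the start; "wrist_torque": the same for the moment, N m; "opening": finger opening in mm; "finger_force": force on a finger pad.
Only numpy, scipy, OpenCV 4.12 (cv2) and the standard library are available. Lean on these libraries where they do the work, as an engineer would, in place of code of your own. Each camera call takes 0.05 s, during which the arm holds its last target. There are 200 camera calls.

## Working session

There is one attempt and no reset: what is moved stays moved. The work goes in short steps, Python scripts to look and compute and a shell command to move; the robot and the scene stay as the last step left them, time stands still between calls to the robot, and variables do not carry over. Pictures are saved under pics/ and viewed, at most 14 in all, crops included, and the job is handed in when it is done.

```bash
mkdir -p pics; ls; python3 - <<'E'
from cell import manip
import cv2, numpy as np
s=manip.sense(); print({k:np.round(v,3).tolist() for k,v in s.items()})
for n in ["scene","side"]:
    c=manip.camera_model(n); print(n,c)
    cv2.imwrite(f"pics/{n}0.png",manip.grab_frame(n)[:,:,::-1])
print(manip.grip_point_offset)
E
```

```text
pics
{'t': 0.0, 'joints': [1.239, 0.378, 0.08, 1.274, 0.0, 1.46], 'qd': [-0.0, -0.0, 0.0, -0.0, -0.0, -0.0], 'effort': [0.0, -46.361, 26.987, 0.021, 0.0, -0.0], 'eef_pos': [126.245, 560.208, 192.134], 'orientation': [-3.14, -0.0, 2.92], 'wrist_force': [-0.449, 0.579, 0.598], 'wrist_torque': [-0.009, -0.015, -0.031], 'finger_force': 0.0, 'opening': 85.197}
scene {'fovy': 52.56413488774162, 'cx': 314.80698034192574, 'cy': 199.2905880385169, 'k1': -0.06593311033075631, 'R': array([[-0.49228015, -0.87009925, -0.02423945],
       [-0.40920518,  0.25591671, -0.87581834],
       [ 0.76825216, -0.42122908, -0.48203184]]), 't': array([323.99487842, 255.95465504, 656.89749533])}
side {'fovy': 44.83226828493459, 'cx': 326.93763252753365, 'cy': 193.50201224636095, 'k1': 0.018313246365834642, 'R': array([[-0.95466228,  0.29724243, -0.01633585],
       [ 0.24949027,  0.76894569, -0.58862308],
       [-0.16240237, -0.56601189, -0.80824254]]), 't': array([ 551.11302142, -154.27570634, 1435.6541534 ])}
18.700000000000003
```

View pics/scene0.png

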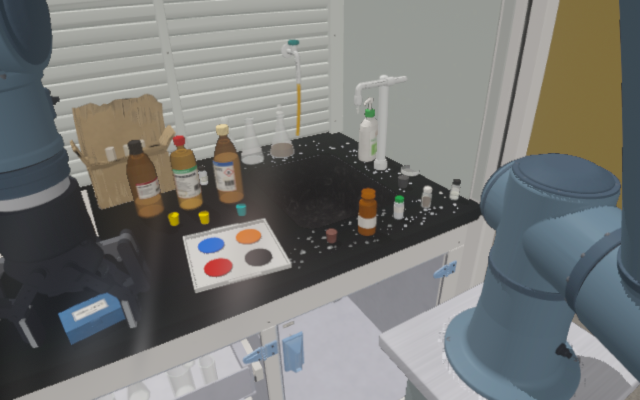

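View pics/side0.png

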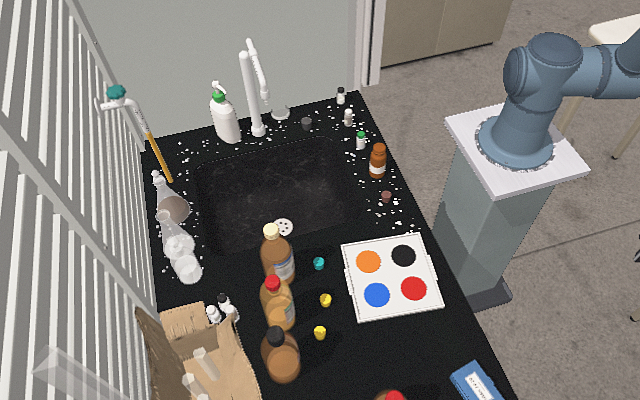

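The scene view shows the tray with its mats at blue (211,245), orange (249,237), red (218,267) and black (258,257). The amber bottle is at (368,213) and the red-brown stopper at (332,236). The green vial is at (399,208), with two more vials at (427,197) and (456,189), and the black stopper at (404,180). In the side view the same row runs (386,197), (378,160), (361,140), (348,117), (341,95), with the black stopper at (306,123). Two more small vial-like things stand by the box at side (213,313) and (225,303). I'll confirm which is which in an enlarged crop.

```bash
cat > h.py <<'E'
from cell import manip
import cv2, numpy as np
def ray(c,uv):
    f=200/np.tan(np.radians(c["fovy"])/2)
    d=(np.array(uv,float)-[c["cx"],c["cy"]])/f
    p=d.copy()
    for _ in range(20): p=d/(1+c["k1"]*(p@p))
    o=-c["R"].T@c["t"]; v=c["R"].T@np.array([p[0],p[1],1]); return o,v
def onz(c,uv,z):
    o,v=ray(c,uv); return (o+v*(z-o[2])/v[2])
def proj(c,X):
    f=200/np.tan(np.radians(c["fovy"])/2)
    q=c["R"]@np.array(X,float)+c["t"]; p=q[:2]/q[2]; return p*(1+c["k1"]*(p@p))*f+[c["cx"],c["cy"]]
def cross(c1,a,c2,b):
    o1,v1=ray(c1,a);o2,v2=ray(c2,b)
    s=np.linalg.lstsq(np.c_[v1,-v2],o2-o1,rcond=None)[0]
    A=o1+v1*s[0];B=o2+v2*s[1]; return (A+B)/2,np.linalg.norm(A-B)
E
python3 - <<'E'
from h import *
a=cv2.imread("pics/scene0.png");b=cv2.imread("pics/side0.png")
A=cv2.resize(a[160:250,310:470],(800,450),interpolation=cv2.INTER_CUBIC)[:,:]
B1=cv2.resize(b[80:210,290:400],None,fx=2.3,fy=2.3)   # 253x299
A=cv2.resize(A,(533,300)); B=cv2.resize(b[80:210,290:400],(254,300),interpolation=cv2.INTER_CUBIC)
C=cv2.resize(a[130:230,80:250],(510,300),interpolation=cv2.INTER_CUBIC); D=cv2.resize(b[280:340,190:250],(277,300))
cv2.imwrite("pics/crop1.png",np.vstack([np.hstack([A,B]),np.hstack([C,D])[:,:787]]))
c=manip.camera_model("scene");d=manip.camera_model("side")
for n,p,q in [("amber",(368,192),(378,147)),("red",(332,232),(386,193)),("green",(400,198),(361,134)),("v4",(427,189),(348,110)),("v5",(456,182),(341,89)),("bs",(404,177),(306,119)),("bkA",(203,173),(213,311)),("bkB",(110,150),(224,298))]:
    X,e=cross(c,p,d,q);print(n,X.round(),round(e,1))
for n,p,q in [("orange",(249,237),(368,261)),("black",(258,257),(403,255)),("blue",(211,245),(377,295)),("red",(218,267),(413,288))]:
    print(n,onz(c,p,9).round(),onz(d,q,9).round())
E
```

```text
amber [428. -16. 107.] 1.5
red [435.  78.  25.] 2.1
green [ 436. -122.   56.] 2.4
v4 [ 442. -221.   54.] 5.0
v5 [ 432. -318.   53.] 3.0
bs [ 565. -249.   31.] 2.3
bkA [935. 253.  17.] 17.9
bkB [870. 421. 213.] 152.7
orange [541. 247.   9.] [548. 247.   9.]
black [456. 259.   9.] [459. 258.   9.]
blue [556. 335.   9.] [559. 338.   9.]
red [467. 347.   9.] [471. 347.   9.]
```

View pics/crop1.png

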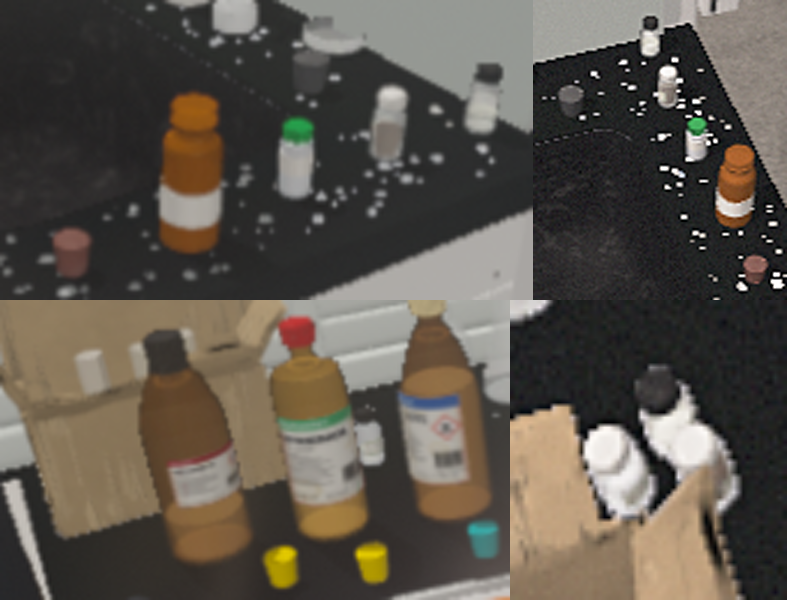

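The lower crop shows two white-capped vials and one black-capped vial by the cardboard box, all with white contents. They are about 900 mm out, beyond the arm's reach, so they are background.

Candidates on the worktop:
- **v4, scene (427,197):** white cap and dark contents, so this is `white_vial`.
- **v5, scene (456,189):** black cap on a clear vial, so this is `black_vial`.
- **(332,236):** red-brown stopper, so this is `red_stopper`.
- **(404,180):** `black_stopper`, left alone.
- **(399,208):** `green_vial`, left alone.

The crossing heights of 107, 25, 56, 54 and 53 mm match the sizes given. Next I move above the bottle.

```bash
python3 -m handwheel '[{"x":-210,"y":-248,"rz":-0.22},{"x":-421,"y":-497,"rz":-0.22},{"x":-421,"y":-497,"rz":-0.22},{"x":-421,"y":-497,"rz":-0.22},{"x":-421,"y":-497,"rz":-0.22},{"x":-421,"y":-497,"rz":-0.22},{"x":-421,"y":-497,"rz":-0.22},{"x":-421,"y":-497,"rz":-0.22},{"x":-421,"y":-497,"rz":-0.22},{"x":-421,"y":-497,"rz":-0.22},{"x":-421,"y":-497,"rz":-0.22},{"x":-421,"y":-497,"rz":-0.22},{"x":-421,"y":-497,"rz":-0.22},{"x":-421,"y":-497,"rz":-0.22},{"x":-421,"y":-497,"rz":-0.22},{"x":-421,"y":-497,"rz":-0.22},{"x":-421,"y":-497,"rz":-0.22},{"x":-421,"y":-497,"rz":-0.22},{"x":-421,"y":-497,"rz":-0.22},{"x":-421,"y":-497,"rz":-0.22}]'
python3 - <<'E'
from h import *
s=manip.sense();print(s["eef_pos"],s["orientation"],s["t"],s["joints"])
w=manip.camera_model("wrist");I=manip.grab_frame("wrist")
cv2.imwrite("pics/w1.png",I[:,:,::-1])
print(-w["R"].T@w["t"],w["R"][2])
# mats by colour, scene + side
for n in ["scene","side"]:
    c=manip.camera_model(n); im=manip.grab_frame(n); cv2.imwrite(f"pics/{n}1.png",im[:,:,::-1])
    h=cv2.cvtColor(im,cv2.COLOR_RGB2HSV)
    box={"scene":(185,220,290,290),"side":(340,232,445,322)}[n]
    M=np.zeros(h.shape[:2],np.uint8);M[box[1]:box[3],box[0]:box[2]]=255
    for k,lo,hi in [("orange",(8,120,80),(22,255,255)),("blue",(105,120,60),(130,255,255)),("red",(170,120,60),(180,255,255))]:
        m=cv2.inRange(h,lo,hi)&M
        if k=="red": m|=cv2.inRange(h,(0,120,60),(5,255,255))&M
        k2,l,st,ce=cv2.connectedComponentsWithStats(m);i=1+st[1:,4].argmax()
        print(n,k,st[i,4],ce[i].round(1),onz(c,ce[i],9).round(1))
E
```

```text
[126.28737589 560.29245445 192.25302062] [-3.13975510e+00 -1.57164248e-04  2.91980475e+00] 0.1 [ 1.23869749e+00  3.78018767e-01  7.97983719e-02  1.27441962e+00
 -4.60831017e-05  1.46048529e+00]
[ 49.24090602 577.7954647  372.82369299] [ 0.29881202 -0.07018761 -0.95172742]
scene orange 275 [248.1 235.8] [546.5 246.8   9. ]
scene blue 289 [210.5 244.9] [556.9 336.3   9. ]
scene red 371 [217.6 267. ] [467.9 347.6   9. ]
side orange 432 [367.9 261.2] [548.2 247.4   9. ]
side blue 487 [376.5 294.5] [559.3 336.6   9. ]
side red 475 [413.2 288. ] [470.2 347.5   9. ]invalid input
```

View pics/w1.png

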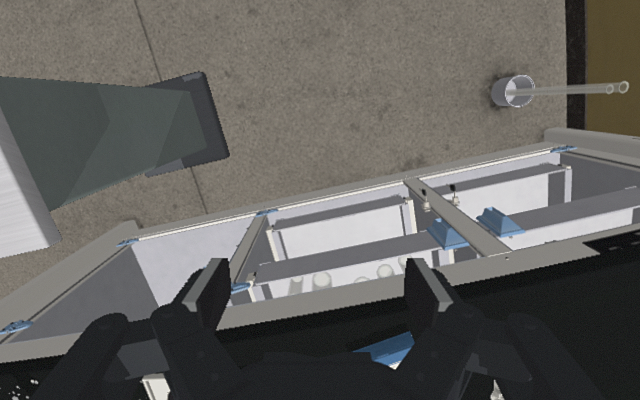

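The move was refused, presumably because every key is needed, so the arm hasn't moved. The wrist view looks out past the fingers (bottom, pads at (215,290) and (430,290)) toward the base. Both cameras agree on the mats to 2 mm: orange (547,247), blue (558,336.5), red (469,347.5), and so black (458,258).

```bash
python3 -m handwheel '[{"x":-210,"y":-248,"z":0,"rx":0,"ry":0,"rz":-0.22,"claw":85},{"x":-421,"y":-497,"z":0,"rx":0,"ry":0,"rz":-0.22,"claw":85},{"x":-421,"y":-497,"z":0,"rx":0,"ry":0,"rz":-0.22,"claw":85},{"x":-421,"y":-497,"z":0,"rx":0,"ry":0,"rz":-0.22,"claw":85},{"x":-421,"y":-497,"z":0,"rx":0,"ry":0,"rz":-0.22,"claw":85},{"x":-421,"y":-497,"z":0,"rx":0,"ry":0,"rz":-0.22,"claw":85},{"x":-421,"y":-497,"z":0,"rx":0,"ry":0,"rz":-0.22,"claw":85},{"x":-421,"y":-497,"z":0,"rx":0,"ry":0,"rz":-0.22,"claw":85},{"x":-421,"y":-497,"z":0,"rx":0,"ry":0,"rz":-0.22,"claw":85},{"x":-421,"y":-497,"z":0,"rx":0,"ry":0,"rz":-0.22,"claw":85},{"x":-421,"y":-497,"z":0,"rx":0,"ry":0,"rz":-0.22,"claw":85},{"x":-421,"y":-497,"z":0,"rx":0,"ry":0,"rz":-0.22,"claw":85},{"x":-421,"y":-497,"z":0,"rx":0,"ry":0,"rz":-0.22,"claw":85},{"x":-421,"y":-497,"z":0,"rx":0,"ry":0,"rz":-0.22,"claw":85},{"x":-421,"y":-497,"z":0,"rx":0,"ry":0,"rz":-0.22,"claw":85},{"x":-421,"y":-497,"z":0,"rx":0,"ry":0,"rz":-0.22,"claw":85},{"x":-421,"y":-497,"z":0,"rx":0,"ry":0,"rz":-0.22,"claw":85},{"x":-421,"y":-497,"z":0,"rx":0,"ry":0,"rz":-0.22,"claw":85},{"x":-421,"y":-497,"z":0,"rx":0,"ry":0,"rz":-0.22,"claw":85},{"x":-421,"y":-497,"z":0,"rx":0,"ry":0,"rz":-0.22,"claw":85}]'
python3 - <<'E'
from h import *
s=manip.sense();print(s["eef_pos"],s["orientation"],s["t"],s["joints"])
w=manip.camera_model("wrist");I=manip.grab_frame("wrist")
cv2.imwrite("pics/w2.png",I[:,:,::-1])
print(-w["R"].T@w["t"],w["R"][2])
for n,X in [("amber top",(428,-16,111)),("green",(436,-122,58)),("red",(435,78,26))]: print(n,proj(w,X))
E
```

```text
t: 1.92
eef_pos: [427.1, -15.5, 193.0]
orientation: [3.141, -0.001, 3.141]
wrist_force: [-0.2, -0.0, -0.4]
opening: 85.3
finger_force: 0.0
[427.07455931 -15.48033867 192.99596064] [ 3.14109415e+00 -6.91190230e-04  3.14122821e+00] 1.9167 [-1.85198632e-01  8.04806142e-02 -3.02749458e-01  1.18833729e+00
  3.62986532e-04 -1.84834158e-01]
[348.1418808  -15.71253397 373.61224534] [ 3.06339241e-01 -4.90534562e-04 -9.51922281e-01]
amber top [316.83606261 196.84221889]
green [219.23983271 189.78205397]
red [396.3488443  181.56377087]
```

View pics/w2.png

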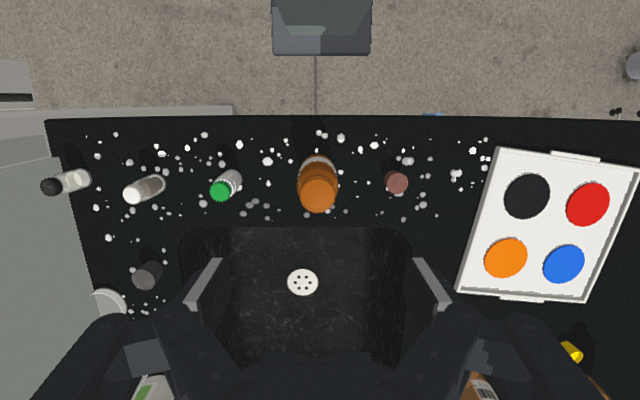

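This view shows the whole row clearly: amber top (318,196), red stopper (397,183), green cap (220,191), white cap (132,196), black cap (51,187) and the tray mats. The amber top was predicted at (317,197). I'll measure positions on their known planes here.

```bash
python3 - <<'E'
from h import *
w=manip.camera_model("wrist");I=cv2.imread("pics/w2.png")
h=cv2.cvtColor(I,cv2.COLOR_BGR2HSV)
def m(n,box,lo,hi,z):
    x0,y0,x1,y1=box; k=cv2.inRange(h[y0:y1,x0:x1],lo,hi)
    _,l,st,ce=cv2.connectedComponentsWithStats(k);i=1+st[1:,4].argmax()
    c=st[i,:2]+st[i,2:4]/2-.5+[x0,y0]; b=st[i,:4]+[x0,y0,0,0]
    X=onz(w,c,z); print(n,b,st[i,4],"bbox ctr",c,X[:2].round(1),"w mm",(onz(w,c+[st[i,2]/2,0],z)-onz(w,c-[st[i,2]/2,0],z))[1].round(1), "centroid",onz(w,ce[i]+[x0,y0],z)[:2].round(1))
m("orange",(470,230,535,285),(8,120,80),(22,255,255),9)
m("blue",(535,235,600,290),(105,120,60),(130,255,255),9)
m("red",(560,175,620,235),(170,120,60),(180,255,255),9)
m("black",(495,165,556,225),(0,0,0),(180,120,70),9)
m("redst",(375,160,420,200),(0,50,40),(180,255,255),26)
m("green",(205,165,245,205),(50,120,50),(80,255,255),58)
m("white",(120,170,150,210),(0,0,180),(180,60,255),58)
m("blackcap",(35,165,62,205),(0,0,0),(180,120,80),58)
m("amber",(290,172,350,220),(5,180,140),(25,255,255),111)
E
```

```text
orange [484 238  44  40] 1332 bbox ctr [505.5 257.5] [546.3 243.6] w mm 63.5 centroid [546.8 243.4]
blue [543 245  42  39] 1208 bbox ctr [563.5 264. ] [558.1 332.5] w mm 64.9 centroid [557.9 332.2]Traceback (most recent call last):
  File "<stdin>", line 11, in <module>
  File "<stdin>", line 6, in m
ValueError: attempt to get argmax of an empty sequence
```

```bash
python3 - <<'E'
from h import *
w=manip.camera_model("wrist");I=cv2.imread("pics/w2.png")
h=cv2.cvtColor(I,cv2.COLOR_BGR2HSV)
def m(n,box,lo,hi,z):
    x0,y0,x1,y1=box; k=cv2.inRange(h[y0:y1,x0:x1],lo,hi)
    if not k.any(): print(n,"none",h[(y0+y1)//2,(x0+x1)//2]);return
    _,l,st,ce=cv2.connectedComponentsWithStats(k);i=1+st[1:,4].argmax()
    c=st[i,:2]+st[i,2:4]/2-.5+[x0,y0]; b=st[i,:4]+[x0,y0,0,0]
    X=onz(w,c,z); print(n,b,st[i,4],"bbox ctr",c,X[:2].round(1),"w mm",(onz(w,c+[st[i,2]/2,0],z)-onz(w,c-[st[i,2]/2,0],z))[1].round(1), "centroid",onz(w,ce[i]+[x0,y0],z)[:2].round(1))
m("red",(560,175,620,235),(0,120,60),(6,255,255),9)
m("black",(495,165,556,225),(0,0,0),(180,120,70),9)
m("redst",(375,160,420,200),(0,50,60),(180,255,255),26)
m("green",(205,165,245,205),(50,120,50),(80,255,255),58)
m("white",(120,170,150,210),(0,0,180),(180,60,255),58)
m("blackcap",(35,165,62,205),(0,0,0),(180,120,80),58)
m("amber",(290,172,350,220),(5,180,150),(25,255,255),111)
for p in [(318,196),(51,187),(132,196),(397,182)]: print(p,onz(w,p,{318:111,397:26}.get(p[0],58)).round(1), h[p[1],p[0]])
E
```

```text
red [566 183  44  44] 1449 bbox ctr [587.5 204.5] [469.6 343.4] w mm 64.8 centroid [469.3 343.2]
black [504 174  46  45] 1561 bbox ctr [526.5 196. ] [457.9 254.3] w mm 62.7 centroid [457.8 254.2]
redst [384 171  25  23] 429 bbox ctr [396. 182.] [435.6  77.7] w mm 29.8 centroid [435.5  77.8]
green [209 181  22  22] 350 bbox ctr [219.5 191.5] [ 438.1 -121.8] w mm 24.2 centroid [ 437.9 -121.7]
white [123 187  18  17] 237 bbox ctr [131.5 195. ] [ 441.9 -221.4] w mm 20.8 centroid [ 441.9 -221.6]
blackcap [ 40 177  22  19] 325 bbox ctr [ 50.5 186. ] [ 431.2 -315.7] w mm 27.3 centroid [ 431.6 -315.4]
amber [301 179  34  33] 881 bbox ctr [317.5 195. ] [426.4 -15.3] w mm 30.7 centroid [426.6 -15.6]
(318, 196) [427.3 -14.8 111. ] [ 14 198 182]
(51, 187) [ 432.3 -315.4   58. ] [23 15 66]
(132, 196) [ 443.1 -221.1   58. ] [ 20   6 242]
(397, 182) [435.6  78.9  26. ] [  5  94 135]
```

Everything agrees within about 2 mm, and the bottle is directly below. I descend to TCP z≈46, so the body clears the 111 mm top, and close.

```bash
python3 -m handwheel '[{"x":0,"y":0,"z":30,"rx":0,"ry":0,"rz":0,"claw":85},{"x":0,"y":0,"z":60,"rx":0,"ry":0,"rz":0,"claw":85},{"x":0,"y":0,"z":90,"rx":0,"ry":0,"rz":0,"claw":85},{"x":0,"y":0,"z":115,"rx":0,"ry":0,"rz":0,"claw":85},{"x":0,"y":0,"z":130,"rx":0,"ry":0,"rz":0,"claw":85},{"x":0,"y":0,"z":140,"rx":0,"ry":0,"rz":0,"claw":85},{"x":0,"y":0,"z":147,"rx":0,"ry":0,"rz":0,"claw":85},{"x":0,"y":0,"z":147,"rx":0,"ry":0,"rz":0,"claw":85},{"x":0,"y":0,"z":147,"rx":0,"ry":0,"rz":0,"claw":50},{"x":0,"y":0,"z":147,"rx":0,"ry":0,"rz":0,"claw":50},{"x":0,"y":0,"z":147,"rx":0,"ry":0,"rz":0,"claw":45},{"x":0,"y":0,"z":147,"rx":0,"ry":0,"rz":0,"claw":40},{"x":0,"y":0,"z":147,"rx":0,"ry":0,"rz":0,"claw":38},{"x":0,"y":0,"z":147,"rx":0,"ry":0,"rz":0,"claw":36},{"x":0,"y":0,"z":147,"rx":0,"ry":0,"rz":0,"claw":36},{"x":0,"y":0,"z":147,"rx":0,"ry":0,"rz":0,"claw":36},{"x":0,"y":0,"z":147,"rx":0,"ry":0,"rz":0,"claw":36},{"x":0,"y":0,"z":147,"rx":0,"ry":0,"rz":0,"claw":36}]'
```

```text
t: 3.47
eef_pos: [427.8, -16.5, 46.1]
orientation: [3.141, -0.0, 3.14]
wrist_force: [-0.5, -0.4, 0.0]
opening: 36.0
finger_force: 0.0
```

```bash
python3 - <<'E'
from h import *
a=manip.grab_frame("scene")[130:260,290:450,::-1];b=manip.grab_frame("side")[60:230,280:440,::-1]
w=manip.grab_frame("wrist")[:,:,::-1]
top=np.hstack([cv2.resize(a,(395,290)),cv2.resize(b,(395,290))])
cv2.imwrite("pics/g1.png",np.vstack([top,cv2.resize(w,(790,494))[180:490]]))
E
```

```text
(no output)
```

View pics/g1.png

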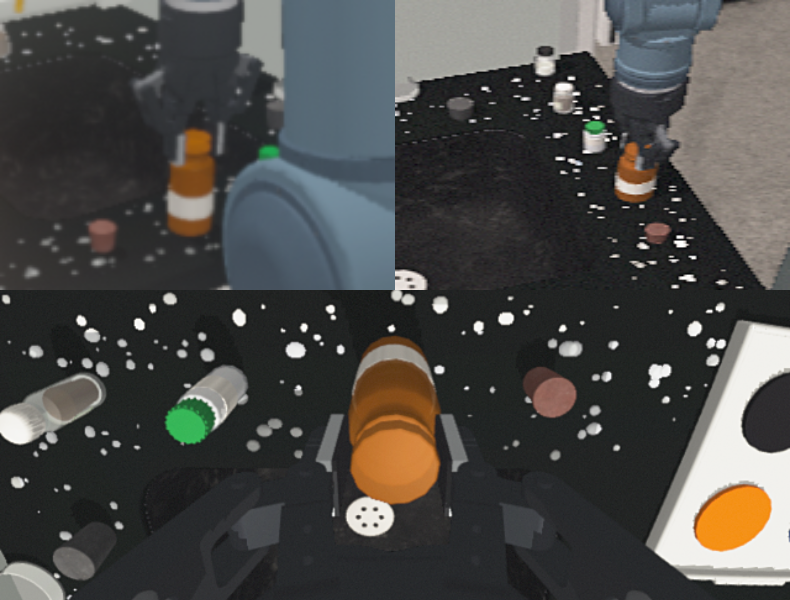

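The wrist picture shows the bottle standing untouched, with the pads beside the stopper at (335,440) and (450,440). In the scene crop the fingertips end near the shoulder, at (180,163) and (221,155). So the fingertips look higher than the reading says, and I'll measure how high.

```bash
python3 - <<'E'
from h import *
s=manip.sense();print(s["eef_pos"],s["opening"],s["joints"])
c=manip.camera_model("scene")
for p in [(362.9,203),(379.5,199.5)]:
    o,v=ray(c,p);k=(427-o[0])/v[0];print((o+k*v).round(1))
I=manip.grab_frame("scene");S=manip.grab_frame("side")
w=manip.camera_model("wrist");W=manip.grab_frame("wrist")
print(-w["R"].T@w["t"])
for z in (46,55,65,75): print(z,[proj(w,(427,-16+d,z)).round(0) for d in(-18,18)],[proj(c,(427,-16+d,z)).round(0) for d in(-20,20)])
A=cv2.resize(I[165:245,330:410,::-1],(400,400),interpolation=cv2.INTER_CUBIC);B=cv2.resize(W[220:380,240:400,::-1],(400,400),interpolation=cv2.INTER_CUBIC)
cv2.imwrite("pics/g2.png",np.hstack([A,B]))
E
```

```text
[427.77710372 -16.46954703  46.04330283] 35.72337030682503 [-1.86973927e-01  1.96878840e-01 -5.73365741e-01  8.00706856e-01
  1.01605878e-04 -1.85176011e-01]
[427.   -0.7  82.6]
[427.  -49.5  77.7]
[348.76920175 -16.50983588 226.62065707]
46 [array([290., 231.]), array([346., 231.])] [array([374., 212.]), array([361., 217.])]
55 [array([289., 237.]), array([347., 237.])] [array([375., 209.]), array([361., 214.])]
65 [array([288., 244.]), array([349., 244.])] [array([375., 206.]), array([361., 210.])]
75 [array([286., 252.]), array([351., 252.])] [array([375., 202.]), array([361., 206.])]
```

View pics/g2.png

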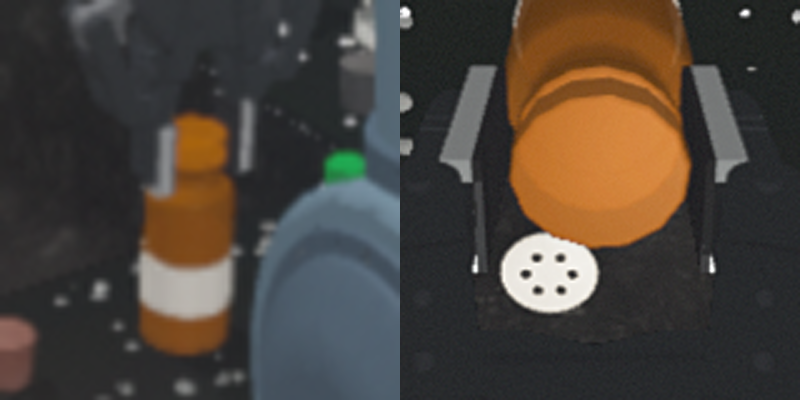

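```bash
python3 - <<'E'
from h import *
c=manip.camera_model("scene");w=manip.camera_model("wrist")
for p,q in [((362,204),(360,246)),((379.5,199),(276,246))]:
    X,e=cross(c,p,w,q);print(X.round(1),round(e,1))
print(manip.camera_model("wrist")["fovy"])
# bottle: top centre in wrist now
print(onz(w,(240+200/2.5,220+170/2.5),111))
E
```

```text
[419.6   6.1  84.9] 2.2
[415.6 -38.3  88.2] 2.9
66.80176216480811
[426.22503056 -15.43123838 111.        ]
```

The triangulated fingertips are at about z≈87 and the reading is 46, so the pads hang roughly 40 mm above the reported TCP. That also explains why nothing was gripped at 36 mm. Before going lower I need to know where the palm is relative to the stopper, so I'll take a brightened enlargement.

```bash
python3 - <<'E'
from h import *
I=manip.grab_frame("scene");S=manip.grab_frame("side")
g=lambda im:(255*(im/255.)**.45).astype(np.uint8)[:,:,::-1]
A=cv2.resize(I[130:250,320:420],(500,600),interpolation=cv2.INTER_CUBIC);B=cv2.resize(S[85:185,350:400],(300,600),interpolation=cv2.INTER_CUBIC)
cv2.imwrite("pics/g3.png",g(np.hstack([A,B])))
E
```

```text
(no output)
```

View pics/g3.png

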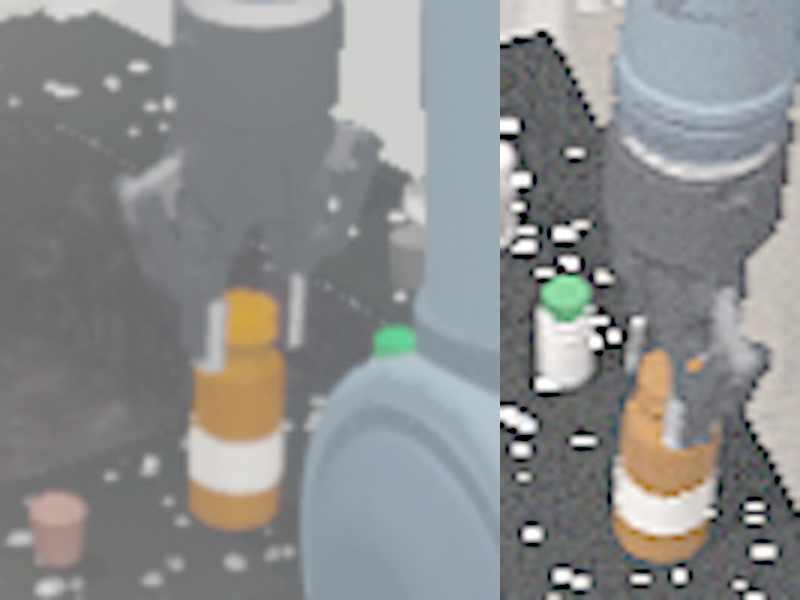

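The palm's underside sits well above the stopper, with about 10 px of clear gap, so z≈155. That equals the tip height plus 73 mm, so the whole gripper is about 40 mm above the reported TCP while x and y are right. I'll open, go down 35 mm in steps, and grip.

```bash
python3 -m handwheel '[{"x":0,"y":0,"z":0,"rx":0,"ry":0,"rz":0,"claw":75},{"x":0,"y":0,"z":0,"rx":0,"ry":0,"rz":0,"claw":75},{"x":0,"y":0,"z":0,"rx":0,"ry":0,"rz":0,"claw":75},{"x":0,"y":0,"z":0,"rx":0,"ry":0,"rz":0,"claw":75},{"x":0,"y":0,"z":0,"rx":0,"ry":0,"rz":0,"claw":75},{"x":0,"y":0,"z":8,"rx":0,"ry":0,"rz":0,"claw":75},{"x":0,"y":0,"z":16,"rx":0,"ry":0,"rz":0,"claw":75},{"x":0,"y":0,"z":24,"rx":0,"ry":0,"rz":0,"claw":75},{"x":0,"y":0,"z":30,"rx":0,"ry":0,"rz":0,"claw":75},{"x":0,"y":0,"z":35,"rx":0,"ry":0,"rz":0,"claw":75},{"x":0,"y":0,"z":35,"rx":0,"ry":0,"rz":0,"claw":75}]'; python3 -m handwheel '[{"x":0,"y":0,"z":0,"rx":0,"ry":0,"rz":0,"claw":55},{"x":0,"y":0,"z":0,"rx":0,"ry":0,"rz":0,"claw":50},{"x":0,"y":0,"z":0,"rx":0,"ry":0,"rz":0,"claw":45},{"x":0,"y":0,"z":0,"rx":0,"ry":0,"rz":0,"claw":42},{"x":0,"y":0,"z":0,"rx":0,"ry":0,"rz":0,"claw":40},{"x":0,"y":0,"z":0,"rx":0,"ry":0,"rz":0,"claw":36},{"x":0,"y":0,"z":0,"rx":0,"ry":0,"rz":0,"claw":30},{"x":0,"y":0,"z":0,"rx":0,"ry":0,"rz":0,"claw":30},{"x":0,"y":0,"z":0,"rx":0,"ry":0,"rz":0,"claw":30},{"x":0,"y":0,"z":0,"rx":0,"ry":0,"rz":0,"claw":30},{"x":0,"y":0,"z":0,"rx":0,"ry":0,"rz":0,"claw":30}]'
```

```text
t: 4.78
eef_pos: [426.5, -16.2, 9.7]
orientation: [3.141, -0.003, 3.14]
wrist_force: [0.2, 0.2, -0.9]
opening: 74.7
finger_force: 0.0
t: 5.7
eef_pos: [428.4, -16.4, 11.7]
orientation: [3.141, 0.001, 3.14]
wrist_force: [-0.8, 1.2, 5.8]
opening: 41.1
finger_force: 60.1
```

Gripped, with opening 41 mm and 60 N. Next I lift and carry it over the tray.

```bash
python3 -m handwheel '[{"x":0,"y":0,"z":-5,"rx":0,"ry":0,"rz":0,"claw":30},{"x":0,"y":0,"z":-20,"rx":0,"ry":0,"rz":0,"claw":30},{"x":0,"y":0,"z":-40,"rx":0,"ry":0,"rz":0,"claw":30},{"x":0,"y":0,"z":-65,"rx":0,"ry":0,"rz":0,"claw":30},{"x":0,"y":0,"z":-85,"rx":0,"ry":0,"rz":0,"claw":30},{"x":-8,"y":15,"z":-90,"rx":0,"ry":0,"rz":0,"claw":30},{"x":-20,"y":40,"z":-90,"rx":0,"ry":0,"rz":0,"claw":30},{"x":-35,"y":75,"z":-90,"rx":0,"ry":0,"rz":0,"claw":30},{"x":-52,"y":110,"z":-90,"rx":0,"ry":0,"rz":0,"claw":30},{"x":-67,"y":145,"z":-90,"rx":0,"ry":0,"rz":0,"claw":30},{"x":-83,"y":180,"z":-90,"rx":0,"ry":0,"rz":0,"claw":30},{"x":-97,"y":212,"z":-90,"rx":0,"ry":0,"rz":0,"claw":30},{"x":-108,"y":238,"z":-90,"rx":0,"ry":0,"rz":0,"claw":30},{"x":-115,"y":255,"z":-90,"rx":0,"ry":0,"rz":0,"claw":30},{"x":-119,"y":262,"z":-90,"rx":0,"ry":0,"rz":0,"claw":30},{"x":-119,"y":262,"z":-90,"rx":0,"ry":0,"rz":0,"claw":30},{"x":-119,"y":262,"z":-90,"rx":0,"ry":0,"rz":0,"claw":30},{"x":-119,"y":262,"z":-90,"rx":0,"ry":0,"rz":0,"claw":30}]'
python3 - <<'E'
from h import *
s=manip.sense();w=manip.camera_model("wrist");I=manip.grab_frame("wrist")[:,:,::-1]
cv2.imwrite("pics/w3.png",I)
for n,X in [("o",(547,246,9)),("b",(558,335,9)),("r",(469.5,346,9)),("k",(458,256,9))]: print(n,proj(w,X).round(1))
E
```

```text
t: 7.2
eef_pos: [546.6, 243.8, 101.0]
orientation: [-3.141, -0.001, 3.139]
wrist_force: [0.1, -0.7, -0.6]
opening: 41.4
finger_force: 60.9
o [319.8 193.3]
b [413.4 204.1]
r [434.9 107.3]
k [331.5  92.9]
```

View pics/w3.png

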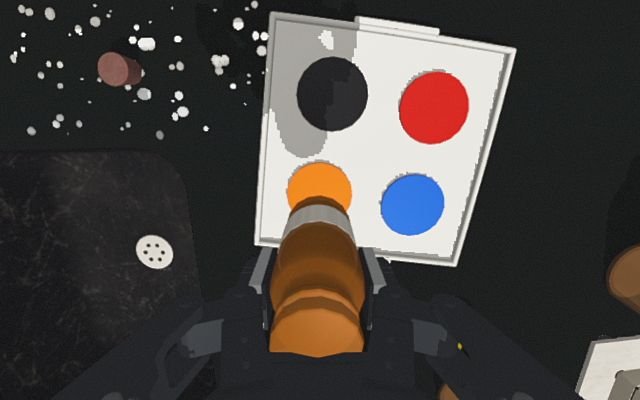

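The bottle hangs upright in the grip above the orange mat (320,193). Black is at (332,94), red (434,107) and blue (412,205), within 2 px of the predictions. I'll refine the mats by mask, with orange computed from the other three.

```bash
cat > mats.py <<'E'
from h import *
def mats(w,I,z=9):
    h=cv2.cvtColor(I,cv2.COLOR_BGR2HSV);out={}
    for n,r in [("red",[((0,150,100),(5,255,255)),((172,150,100),(180,255,255))]),("blue",[((105,120,80),(130,255,255))]),("orange",[((8,200,200),(22,255,255))])]:
        m=sum(cv2.inRange(h,a,b) for a,b in r)
        _,l,st,ce=cv2.connectedComponentsWithStats(m);i=1+st[1:,4].argmax()
        (c,ax,an)=cv2.fitEllipse(cv2.convexHull(np.argwhere(l==i)[:,::-1].astype(np.int32)))
        X=onz(w,c,z);out[n]=X[:2];print(n,np.round(c,1),np.round(ax,1),st[i,4],X.round(1))
    return out
E
python3 - <<'E'
from mats import *
w=manip.camera_model("wrist");I=cv2.imread("pics/w3.png");print(manip.sense()["eef_pos"])
o=mats(w,I)
k=cv2.inRange(I[50:140,290:375],(0,0,0),(55,55,55));_,l,st,ce=cv2.connectedComponentsWithStats(k);i=1+st[1:,4].argmax()
B=onz(w,ce[i]+[290,50],9);print("black",ce[i]+[290,50],st[i],B)
d=o["red"]-B[:2];print("orange from others",o["blue"]-d, np.hypot(*d),np.hypot(*(o["blue"]-o["red"])))
# bottle foot centre: lowest band top edge & neck axis
E
```

```text
[546.64694588 243.7788149  101.04000842]
red [433.5 107.4] [66.7 73.6] 3869 [469.8 344.8   9. ]
blue [412.1 204.5] [58.8 64.7] 3002 [558.5 333.8   9. ]
orange [319. 193.] [60.1 63. ] 1941 [546.8 245.2   9. ]
black [331.71641051  93.54685176] [   7    7   70   74 4034] [458.61875029 256.20827169   9.        ]
orange from others [547.41638628 245.1778168 ] 89.28948351000031 89.48011561892417
```

```bash
python3 -m handwheel '[{"x":0,"y":1,"z":20,"rx":0,"ry":0,"rz":0,"claw":30},{"x":0,"y":1,"z":40,"rx":0,"ry":0,"rz":0,"claw":30},{"x":0,"y":1,"z":57,"rx":0,"ry":0,"rz":0,"claw":30},{"x":0,"y":1,"z":68,"rx":0,"ry":0,"rz":0,"claw":30},{"x":0,"y":1,"z":74,"rx":0,"ry":0,"rz":0,"claw":30},{"x":0,"y":1,"z":78,"rx":0,"ry":0,"rz":0,"claw":30},{"x":0,"y":1,"z":79,"rx":0,"ry":0,"rz":0,"claw":30},{"x":0,"y":1,"z":80,"rx":0,"ry":0,"rz":0,"claw":30},{"x":0,"y":1,"z":80,"rx":0,"ry":0,"rz":0,"claw":30},{"x":0,"y":1,"z":80,"rx":0,"ry":0,"rz":0,"claw":30}]'
python3 -m handwheel '[{"x":0,"y":0,"z":0.5,"rx":0,"ry":0,"rz":0,"claw":30},{"x":0,"y":0,"z":1,"rx":0,"ry":0,"rz":0,"claw":30},{"x":0,"y":0,"z":1,"rx":0,"ry":0,"rz":0,"claw":30}]'
```

```text
t: 8.08
eef_pos: [548.1, 246.6, 22.0]
orientation: [3.141, 0.002, 3.14]
wrist_force: [0.2, -0.6, -0.3]
opening: 41.6
finger_force: 60.9
t: 8.33
eef_pos: [547.9, 246.6, 20.8]
orientation: [3.141, 0.001, 3.14]
wrist_force: [-0.9, 0.7, 1.8]
opening: 41.6
finger_force: 61.3
```

```bash
python3 -m handwheel '[{"x":0,"y":0,"z":0.5,"rx":0,"ry":0,"rz":0,"claw":30},{"x":0,"y":0,"z":0.5,"rx":0,"ry":0,"rz":0,"claw":30}]'
python3 -m handwheel '[{"x":0,"y":0,"z":0,"rx":0,"ry":0,"rz":0,"claw":42},{"x":0,"y":0,"z":0,"rx":0,"ry":0,"rz":0,"claw":46},{"x":0,"y":0,"z":0,"rx":0,"ry":0,"rz":0,"claw":50},{"x":0,"y":0,"z":0,"rx":0,"ry":0,"rz":0,"claw":60},{"x":0,"y":0,"z":0,"rx":0,"ry":0,"rz":0,"claw":65},{"x":0,"y":0,"z":0,"rx":0,"ry":0,"rz":0,"claw":65},{"x":0,"y":0,"z":0,"rx":0,"ry":0,"rz":0,"claw":65},{"x":0,"y":0,"z":-10,"rx":0,"ry":0,"rz":0,"claw":65},{"x":0,"y":0,"z":-30,"rx":0,"ry":0,"rz":0,"claw":65},{"x":0,"y":0,"z":-60,"rx":0,"ry":0,"rz":0,"claw":65},{"x":0,"y":0,"z":-95,"rx":0,"ry":0,"rz":0,"claw":65},{"x":0,"y":0,"z":-120,"rx":0,"ry":0,"rz":0,"claw":65},{"x":0,"y":0,"z":-130,"rx":0,"ry":0,"rz":0,"claw":65},{"x":0,"y":0,"z":-130,"rx":0,"ry":0,"rz":0,"claw":65}]'
```

```text
t: 8.5
eef_pos: [548.0, 246.6, 20.7]
orientation: [3.141, 0.002, 3.14]
wrist_force: [-1.8, 0.0, 5.6]
opening: 41.3
finger_force: 61.6
t: 9.67
eef_pos: [549.7, 247.1, 153.5]
orientation: [3.139, 0.007, 3.14]
wrist_force: [0.8, -0.2, 0.8]
opening: 65.0
finger_force: 0.0
```

The bottle is set down and released. Next is the red stopper at (435.5, 78).

```bash
python3 -m handwheel '[{"x":12,"y":-18,"z":0,"rx":0,"ry":0,"rz":0,"claw":60},{"x":35,"y":-50,"z":0,"rx":0,"ry":0,"rz":0,"claw":60},{"x":57,"y":-84,"z":0,"rx":0,"ry":0,"rz":0,"claw":60},{"x":78,"y":-116,"z":0,"rx":0,"ry":0,"rz":0,"claw":60},{"x":98,"y":-146,"z":10,"rx":0,"ry":0,"rz":0,"claw":60},{"x":113,"y":-168,"z":30,"rx":0,"ry":0,"rz":0,"claw":60},{"x":113,"y":-168,"z":60,"rx":0,"ry":0,"rz":0,"claw":60},{"x":113,"y":-168,"z":80,"rx":0,"ry":0,"rz":0,"claw":60},{"x":113,"y":-168,"z":80,"rx":0,"ry":0,"rz":0,"claw":60},{"x":113,"y":-168,"z":80,"rx":0,"ry":0,"rz":0,"claw":60}]'
python3 - <<'E'
from h import *
s=manip.sense();w=manip.camera_model("wrist");I=manip.grab_frame("wrist")[:,:,::-1]
cv2.imwrite("pics/w4.png",I);print(s["eef_pos"])
h=cv2.cvtColor(I,cv2.COLOR_BGR2HSV)
c=proj(w,(435.5,78,26));x0,y0=(c-30).astype(int)
k=cv2.inRange(h[y0:y0+60,x0:x0+60],(0,50,60),(12,255,255));_,l,st,ce=cv2.connectedComponentsWithStats(k);i=1+st[1:,4].argmax()
print(c,st[i],ce[i]+[x0,y0],onz(w,ce[i]+[x0,y0],20))
g=cv2.inRange(h,(50,120,50),(80,255,255));_,l,st,ce=cv2.connectedComponentsWithStats(g);i=1+st[1:,4].argmax();print("green",onz(w,ce[i],58))
E
```

```text
t: 10.5
eef_pos: [431.4, 78.4, 67.9]
orientation: [-3.142, -0.005, 3.14]
wrist_force: [-0.3, -0.5, 0.5]
opening: 59.8
finger_force: 0.0
[431.40022163  78.36167131  67.88446105]
[317.04584261 215.88596572] [ 15  12  34  37 934] [318.37901499 215.33618844] [437.24564989  79.06206257  20.        ]
green [ 436.29348924 -117.72466993   58.        ]
```

```bash
python3 -m handwheel '[{"x":-4,"y":0,"z":20,"rx":0,"ry":0,"rz":0,"claw":60},{"x":-4,"y":0,"z":45,"rx":0,"ry":0,"rz":0,"claw":60},{"x":-4,"y":0,"z":65,"rx":0,"ry":0,"rz":0,"claw":60},{"x":-4,"y":0,"z":78,"rx":0,"ry":0,"rz":0,"claw":60},{"x":-4,"y":0,"z":86,"rx":0,"ry":0,"rz":0,"claw":60},{"x":-4,"y":0,"z":90,"rx":0,"ry":0,"rz":0,"claw":60},{"x":-4,"y":0,"z":90,"rx":0,"ry":0,"rz":0,"claw":60}]'
python3 - <<'E'
from h import *
s=manip.sense();w=manip.camera_model("wrist");W=manip.grab_frame("wrist")[:,:,::-1];I=manip.grab_frame("scene")[:,:,::-1]
print(s["eef_pos"],proj(w,(435.5,78,26)))
g=lambda im:(255*(im/255.)**.5).astype(np.uint8)
A=cv2.resize(I[180:260,290:370],(400,400),interpolation=cv2.INTER_CUBIC);B=cv2.resize(W[160:320,240:400],(400,400),interpolation=cv2.INTER_CUBIC)
cv2.imwrite("pics/g4.png",g(np.hstack([A,B])))
E
```

```text
t: 11.13
eef_pos: [438.6, 78.7, -20.2]
orientation: [3.141, 0.0, 3.14]
wrist_force: [-0.2, 0.1, -0.5]
opening: 60.1
finger_force: 0.0
[438.56786938  78.73210204 -20.21633289] [316.15049821 264.01029421]
```

View pics/g4.png

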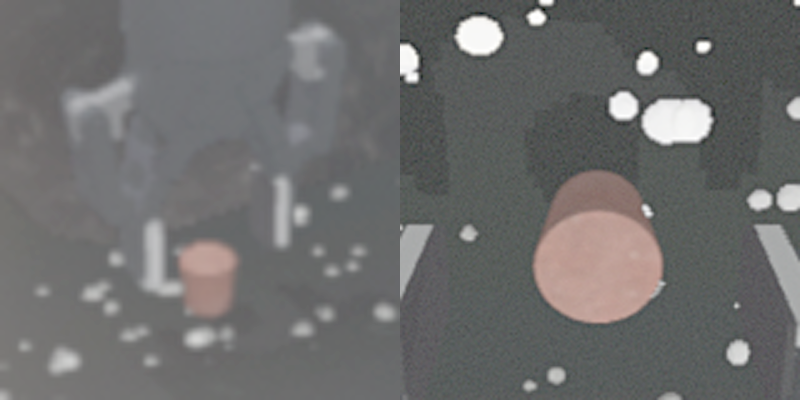

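The fingers straddle the stopper. The tips are at scene (321,238) and (347,229), and at wrist (253,250) and (381,250).

```bash
python3 - <<'E'
from h import *
c=manip.camera_model("scene");w=manip.camera_model("wrist");x,y,_=manip.sense()["eef_pos"]
for p,q in [((321,238),(382.5,250)),((346.5,229),(251,250))]:
    X,e=cross(c,p,w,q);print(X.round(1),round(e,1))
    o,v=ray(w,q);print((o+v*(x-11-o[0])/v[0]).round(1)); o,v=ray(c,p);print((o+v*(x-o[0])/v[0]).round(1))
print(onz(w,(240+200/2.5,160+267/2.5),26))
E
```

```text
[430.7 111.7  22.1] 0.1
[428.2 110.5  27.2]
[439.2 106.9  15.4]
[428.2  44.7  25.4] 2.2
[428.2  45.9  27. ]
[439.2  36.   16.2]
[438.07955039  79.87557309  26.        ]
```

The tips are about 24 mm above the worktop, so I go 14 mm lower and close.

```bash
python3 -m handwheel '[{"x":0,"y":1,"z":5,"rx":0,"ry":0,"rz":0,"claw":50},{"x":0,"y":1,"z":10,"rx":0,"ry":0,"rz":0,"claw":50},{"x":0,"y":1,"z":14,"rx":0,"ry":0,"rz":0,"claw":50},{"x":0,"y":1,"z":14,"rx":0,"ry":0,"rz":0,"claw":45}]'
python3 -m handwheel '[{"x":0,"y":0,"z":0,"rx":0,"ry":0,"rz":0,"claw":40},{"x":0,"y":0,"z":0,"rx":0,"ry":0,"rz":0,"claw":35},{"x":0,"y":0,"z":0,"rx":0,"ry":0,"rz":0,"claw":31},{"x":0,"y":0,"z":0,"rx":0,"ry":0,"rz":0,"claw":28},{"x":0,"y":0,"z":0,"rx":0,"ry":0,"rz":0,"claw":25},{"x":0,"y":0,"z":0,"rx":0,"ry":0,"rz":0,"claw":22},{"x":0,"y":0,"z":0,"rx":0,"ry":0,"rz":0,"claw":18},{"x":0,"y":0,"z":0,"rx":0,"ry":0,"rz":0,"claw":15},{"x":0,"y":0,"z":0,"rx":0,"ry":0,"rz":0,"claw":15},{"x":0,"y":0,"z":0,"rx":0,"ry":0,"rz":0,"claw":15}]'
```

```text
t: 11.57
eef_pos: [437.3, 79.5, -35.1]
orientation: [3.142, -0.001, 3.14]
wrist_force: [-0.6, -0.2, -0.7]
opening: 44.9
finger_force: 0.0
t: 12.4
eef_pos: [438.3, 79.5, -34.0]
orientation: [3.142, 0.001, 3.14]
wrist_force: [-1.3, -0.4, 4.9]
opening: 23.8
finger_force: 58.8
```

```bash
python3 -m handwheel '[{"x":0,"y":0,"z":-5,"rx":0,"ry":0,"rz":0,"claw":15},{"x":0,"y":0,"z":-20,"rx":0,"ry":0,"rz":0,"claw":15},{"x":0,"y":0,"z":-45,"rx":0,"ry":0,"rz":0,"claw":15},{"x":0,"y":0,"z":-75,"rx":0,"ry":0,"rz":0,"claw":15},{"x":0,"y":10,"z":-95,"rx":0,"ry":0,"rz":0,"claw":15},{"x":-4,"y":35,"z":-100,"rx":0,"ry":0,"rz":0,"claw":15},{"x":-8,"y":70,"z":-100,"rx":0,"ry":0,"rz":0,"claw":15},{"x":-13,"y":107,"z":-100,"rx":0,"ry":0,"rz":0,"claw":15},{"x":-17,"y":145,"z":-100,"rx":0,"ry":0,"rz":0,"claw":15},{"x":-22,"y":182,"z":-100,"rx":0,"ry":0,"rz":0,"claw":15},{"x":-26,"y":215,"z":-100,"rx":0,"ry":0,"rz":0,"claw":15},{"x":-29,"y":242,"z":-100,"rx":0,"ry":0,"rz":0,"claw":15},{"x":-31,"y":258,"z":-100,"rx":0,"ry":0,"rz":0,"claw":15},{"x":-32,"y":265,"z":-100,"rx":0,"ry":0,"rz":0,"claw":15},{"x":-32,"y":265,"z":-100,"rx":0,"ry":0,"rz":0,"claw":15},{"x":-32,"y":265,"z":-100,"rx":0,"ry":0,"rz":0,"claw":15},{"x":-32,"y":265,"z":-100,"rx":0,"ry":0,"rz":0,"claw":15}]'
python3 - <<'E'
from mats import *
s=manip.sense();w=manip.camera_model("wrist");I=manip.grab_frame("wrist")[:,:,::-1]
cv2.imwrite("pics/w5.png",I);print(s["eef_pos"]);mats(w,I)
S=manip.grab_frame("side")[:,:,::-1];cv2.imwrite("pics/s5.png",S)
E
```

```text
t: 13.82
eef_pos: [470.2, 343.1, 65.5]
orientation: [-3.141, -0.001, 3.139]
wrist_force: [0.8, -0.3, 1.1]
opening: 24.1
finger_force: 58.9
[470.16459924 343.05079905  65.46086335]
red [320.7 203.5] [70.  72.9] 4018 [469.  345.6   9. ]
blue [610.5 174.5] [ 93.8 125.2] 4520 [444.1 590.    9. ]
orange [231.2 280.9] [21.3 37.9] 270 [542.5 264.8   9. ]
```

View pics/w5.png

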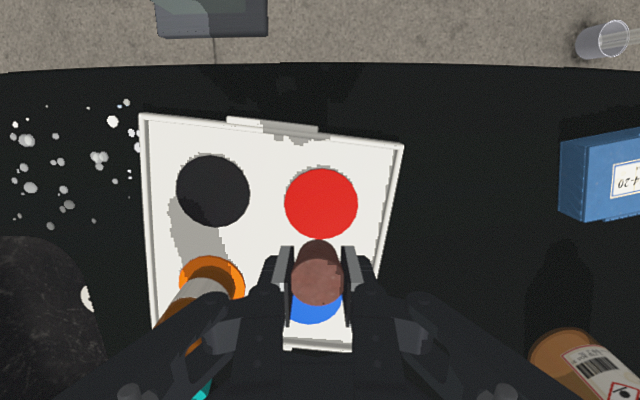

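The stopper hangs straight in the fingers at (317,275), with the red mat at (321,203), i.e. (469.2, 345.5). The bottle stands upright on the orange mat. I lower the stopper now.

```bash
python3 -m handwheel '[{"x":1,"y":2,"z":25,"rx":0,"ry":0,"rz":0,"claw":15},{"x":1,"y":2,"z":50,"rx":0,"ry":0,"rz":0,"claw":15},{"x":1,"y":2,"z":70,"rx":0,"ry":0,"rz":0,"claw":15},{"x":1,"y":2,"z":81,"rx":0,"ry":0,"rz":0,"claw":15},{"x":1,"y":2,"z":86,"rx":0,"ry":0,"rz":0,"claw":15},{"x":1,"y":2,"z":88,"rx":0,"ry":0,"rz":0,"claw":15},{"x":1,"y":2,"z":89,"rx":0,"ry":0,"rz":0,"claw":15},{"x":1,"y":2,"z":89,"rx":0,"ry":0,"rz":0,"claw":15},{"x":1,"y":2,"z":89,"rx":0,"ry":0,"rz":0,"claw":15}]'
python3 -m handwheel '[{"x":0,"y":0,"z":1,"rx":0,"ry":0,"rz":0,"claw":15},{"x":0,"y":0,"z":1.5,"rx":0,"ry":0,"rz":0,"claw":15},{"x":0,"y":0,"z":1.5,"rx":0,"ry":0,"rz":0,"claw":15}]'
```

```text
t: 14.67
eef_pos: [470.6, 347.0, -22.2]
orientation: [3.14, 0.002, 3.14]
wrist_force: [-0.8, 0.2, -0.8]
opening: 24.1
finger_force: 58.9
t: 14.92
eef_pos: [469.7, 346.6, -24.6]
orientation: [3.141, 0.001, 3.14]
wrist_force: [-0.0, -0.6, -0.5]
opening: 23.8
finger_force: 58.9
```

```bash
python3 -m handwheel '[{"x":0,"y":0,"z":0.5,"rx":0,"ry":0,"rz":0,"claw":15},{"x":0,"y":0,"z":1,"rx":0,"ry":0,"rz":0,"claw":15},{"x":0,"y":0,"z":1,"rx":0,"ry":0,"rz":0,"claw":15}]'
```

```text
t: 15.17
eef_pos: [469.7, 346.6, -25.0]
orientation: [3.141, 0.001, 3.14]
wrist_force: [-2.1, -0.9, 5.8]
opening: 24.1
finger_force: 59.4
```

```bash
python3 -m handwheel '[{"x":0,"y":0,"z":0,"rx":0,"ry":0,"rz":0,"claw":25},{"x":0,"y":0,"z":0,"rx":0,"ry":0,"rz":0,"claw":28},{"x":0,"y":0,"z":0,"rx":0,"ry":0,"rz":0,"claw":34},{"x":0,"y":0,"z":0,"rx":0,"ry":0,"rz":0,"claw":45},{"x":0,"y":0,"z":0,"rx":0,"ry":0,"rz":0,"claw":50},{"x":0,"y":0,"z":0,"rx":0,"ry":0,"rz":0,"claw":50},{"x":0,"y":0,"z":-8,"rx":0,"ry":0,"rz":0,"claw":50},{"x":0,"y":0,"z":-25,"rx":0,"ry":0,"rz":0,"claw":50},{"x":0,"y":0,"z":-55,"rx":0,"ry":0,"rz":0,"claw":50},{"x":0,"y":0,"z":-90,"rx":0,"ry":0,"rz":0,"claw":50},{"x":0,"y":0,"z":-115,"rx":0,"ry":0,"rz":0,"claw":50},{"x":0,"y":0,"z":-125,"rx":0,"ry":0,"rz":0,"claw":50},{"x":0,"y":0,"z":-125,"rx":0,"ry":0,"rz":0,"claw":50}]'
python3 -m handwheel '[{"x":0,"y":-15,"z":0,"rx":0,"ry":0,"rz":0,"claw":50},{"x":2,"y":-45,"z":0,"rx":0,"ry":0,"rz":0,"claw":50},{"x":4,"y":-85,"z":0,"rx":0,"ry":0,"rz":0,"claw":50},{"x":6,"y":-125,"z":0,"rx":0,"ry":0,"rz":0,"claw":50},{"x":8,"y":-165,"z":0,"rx":0,"ry":0,"rz":0,"claw":50},{"x":10,"y":-205,"z":0,"rx":0,"ry":0,"rz":0,"claw":50},{"x":12,"y":-245,"z":0,"rx":0,"ry":0,"rz":0,"claw":50},{"x":14,"y":-285,"z":0,"rx":0,"ry":0,"rz":0,"claw":50},{"x":16,"y":-325,"z":0,"rx":0,"ry":0,"rz":0,"claw":50},{"x":18,"y":-365,"z":0,"rx":0,"ry":0,"rz":0,"claw":50},{"x":20,"y":-405,"z":0,"rx":0,"ry":0,"rz":0,"claw":50},{"x":22,"y":-445,"z":0,"rx":0,"ry":0,"rz":0,"claw":50},{"x":24,"y":-485,"z":0,"rx":0,"ry":0,"rz":0,"claw":50},{"x":26,"y":-525,"z":0,"rx":0,"ry":0,"rz":0,"claw":50},{"x":27,"y":-555,"z":0,"rx":0,"ry":0,"rz":0,"claw":50},{"x":27,"y":-568,"z":0,"rx":0,"ry":0,"rz":0,"claw":50},{"x":27,"y":-568,"z":0,"rx":0,"ry":0,"rz":0,"claw":50},{"x":27,"y":-568,"z":0,"rx":0,"ry":0,"rz":0,"claw":50},{"x":27,"y":-568,"z":0,"rx":0,"ry":0,"rz":0,"claw":50}]'
python3 - <<'E'
from h import *
s=manip.sense();w=manip.camera_model("wrist");I=manip.grab_frame("wrist")[:,:,::-1]
cv2.imwrite("pics/w6.png",I);print(s["eef_pos"])
for n,X in [("white",(442.5,-221.3,58)),("black",(431.8,-315.6,58)),("green",(438,-121.7,58))]: print(n,proj(w,X).round(1))
E
```

```text
t: 16.25
eef_pos: [471.9, 347.9, 102.7]
orientation: [3.138, 0.006, 3.14]
wrist_force: [0.2, 0.5, 0.1]
opening: 49.9
finger_force: 0.0
t: 17.83
eef_pos: [440.7, -219.7, 98.1]
orientation: [3.139, -0.002, 3.141]
wrist_force: [0.7, -0.4, -0.2]
opening: 49.9
finger_force: 0.0
[ 440.66627001 -219.67408538   98.07783043]
white [315.3 213.8]
black [192.8 200.8]
green [443.4 208.1]
```

View pics/w6.png

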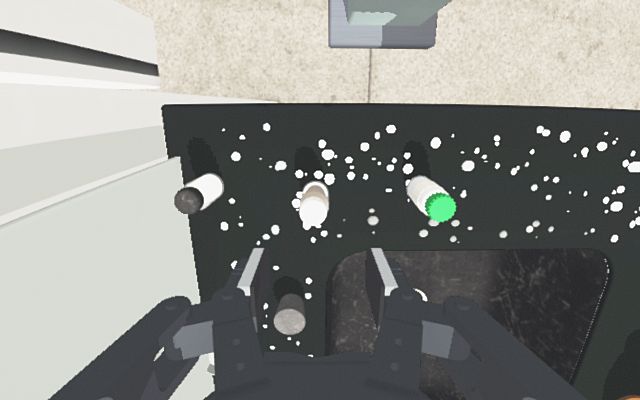

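White cap at (313,213) against (315,214) predicted, so it's directly in reach. Green is at (440,207) and undisturbed. The black cap at (188,200) stands close to a side panel, whose foot runs roughly from (180,155) to (205,260), so I'll check that clearance too.

```bash
python3 - <<'E'
from h import *
s=manip.sense();w=manip.camera_model("wrist");I=cv2.imread("pics/w6.png");print(s["eef_pos"])
print("white",onz(w,(313,212),58),"black",onz(w,(188,200),58),"green",onz(w,(440,207),58))
g=cv2.cvtColor(I,cv2.COLOR_BGR2GRAY)
for r in (110,130,150,170,230,240,250): 
    c=np.argmax(g[r,100:260]<60)+100; print(r,c,onz(w,(c,r),0).round(0))
S=manip.camera_model("side")
for p in [(150,130),(355,92)]: print(onz(S,p,0))
E
```

```text
[ 440.89462232 -219.57956292   98.36014869]
white [ 441.35527742 -222.96164664   58.        ] black [ 431.54065459 -319.33491088   58.        ] green [ 437.37884782 -124.31365936   58.        ]
110 163 [ 365. -358.    0.]
130 165 [ 383. -358.    0.]
150 168 [ 401. -358.    0.]
170 183 [ 420. -346.    0.]
230 191 [ 481. -347.    0.]
240 192 [ 492. -347.    0.]
250 194 [ 504. -346.    0.]
[1024.4304227  -384.30414392    0.        ]
[ 373.63299962 -348.22916134    0.        ]
```

The wall foot is about 30 mm from the black vial at y≈-347, so that vial needs the fingers closing along x with the body leaning away from the wall. For the white vial, closing along x also keeps the fingers clear of the bottle at the blue mat. I turn the tool 90° here.

```bash
python3 -m handwheel '[{"x":-1,"y":-2,"z":0,"rx":0,"ry":0,"rz":0.1,"claw":55},{"x":-1,"y":-2,"z":0,"rx":0,"ry":0,"rz":0.22,"claw":55},{"x":-1,"y":-2,"z":0,"rx":0,"ry":0,"rz":0.34,"claw":55},{"x":-1,"y":-2,"z":0,"rx":0,"ry":0,"rz":0.46,"claw":55},{"x":-1,"y":-2,"z":0,"rx":0,"ry":0,"rz":0.58,"claw":55},{"x":-1,"y":-2,"z":0,"rx":0,"ry":0,"rz":0.7,"claw":55},{"x":-1,"y":-2,"z":0,"rx":0,"ry":0,"rz":0.82,"claw":55},{"x":-1,"y":-2,"z":0,"rx":0,"ry":0,"rz":0.94,"claw":55},{"x":-1,"y":-2,"z":0,"rx":0,"ry":0,"rz":1.06,"claw":55},{"x":-1,"y":-2,"z":0,"rx":0,"ry":0,"rz":1.18,"claw":55},{"x":-1,"y":-2,"z":0,"rx":0,"ry":0,"rz":1.3,"claw":55},{"x":-1,"y":-2,"z":0,"rx":0,"ry":0,"rz":1.42,"claw":55},{"x":-1,"y":-2,"z":0,"rx":0,"ry":0,"rz":1.52,"claw":55},{"x":-1,"y":-2,"z":0,"rx":0,"ry":0,"rz":1.57,"claw":55},{"x":-1,"y":-2,"z":0,"rx":0,"ry":0,"rz":1.57,"claw":55},{"x":-1,"y":-2,"z":0,"rx":0,"ry":0,"rz":1.57,"claw":55}]'
python3 - <<'E'
from h import *
s=manip.sense();w=manip.camera_model("wrist");I=manip.grab_frame("wrist")[:,:,::-1]
cv2.imwrite("pics/w7.png",I);print(s["eef_pos"],s["orientation"],s["joints"][5])
c=proj(w,(441.9,-222,58));print(c)
x0,y0=(c-25).astype(int);h=cv2.cvtColor(I[y0:y0+50,x0:x0+50],cv2.COLOR_BGR2HSV)
k=cv2.inRange(h,(0,0,200),(180,40,255));_,l,st,ce=cv2.connectedComponentsWithStats(k);i=1+st[1:,4].argmax();b=st[i]
print(b,ce[i]+[x0,y0],onz(w,ce[i]+[x0,y0],58),onz(w,ce[i]+[x0,y0],50))
E
```

```text
t: 19.22
eef_pos: [442.5, -222.1, 99.0]
orientation: [-3.141, -0.001, 1.573]
wrist_force: [-0.8, -0.2, -0.4]
opening: 55.0
finger_force: 0.0
[ 442.46742511 -222.10303693   98.99402261] [-3.14131279e+00 -5.01318988e-04  1.57326299e+00] 0.9747199327562533
[316.77555724 210.05995864]
[ 13   0  29  39 833] [318.67226891 204.84273709] [ 443.353639   -217.73355853   58.        ] [ 443.39708746 -220.41352202   50.        ]
```

```bash
python3 -m handwheel '[{"x":0,"y":0,"z":25,"rx":0,"ry":0,"rz":0,"claw":55},{"x":0,"y":0,"z":55,"rx":0,"ry":0,"rz":0,"claw":55},{"x":0,"y":0,"z":80,"rx":0,"ry":0,"rz":0,"claw":55},{"x":0,"y":0,"z":100,"rx":0,"ry":0,"rz":0,"claw":55},{"x":0,"y":0,"z":115,"rx":0,"ry":0,"rz":0,"claw":55},{"x":0,"y":0,"z":122,"rx":0,"ry":0,"rz":0,"claw":55},{"x":0,"y":0,"z":125,"rx":0,"ry":0,"rz":0,"claw":55},{"x":0,"y":0,"z":125,"rx":0,"ry":0,"rz":0,"claw":50}]'
python3 -m handwheel '[{"x":0,"y":0,"z":0,"rx":0,"ry":0,"rz":0,"claw":42},{"x":0,"y":0,"z":0,"rx":0,"ry":0,"rz":0,"claw":36},{"x":0,"y":0,"z":0,"rx":0,"ry":0,"rz":0,"claw":31},{"x":0,"y":0,"z":0,"rx":0,"ry":0,"rz":0,"claw":28},{"x":0,"y":0,"z":0,"rx":0,"ry":0,"rz":0,"claw":25},{"x":0,"y":0,"z":0,"rx":0,"ry":0,"rz":0,"claw":22},{"x":0,"y":0,"z":0,"rx":0,"ry":0,"rz":0,"claw":18},{"x":0,"y":0,"z":0,"rx":0,"ry":0,"rz":0,"claw":15},{"x":0,"y":0,"z":0,"rx":0,"ry":0,"rz":0,"claw":15},{"x":0,"y":0,"z":0,"rx":0,"ry":0,"rz":0,"claw":15}]'
```

```text
t: 19.93
eef_pos: [442.3, -223.1, -26.1]
orientation: [-3.141, -0.001, 1.571]
wrist_force: [-0.9, -0.2, 0.0]
opening: 50.1
finger_force: 0.0
t: 20.77
eef_pos: [442.9, -223.8, -25.2]
orientation: [3.141, 0.0, 1.57]
wrist_force: [-0.8, -0.1, 5.4]
opening: 23.5
finger_force: 58.5
```

Gripped. I lift high, carry it over the tray and measure there.

```bash
python3 -m handwheel '[{"x":0,"y":0,"z":-5,"rx":0,"ry":0,"rz":0,"claw":15},{"x":0,"y":0,"z":-20,"rx":0,"ry":0,"rz":0,"claw":15},{"x":0,"y":0,"z":-45,"rx":0,"ry":0,"rz":0,"claw":15},{"x":0,"y":0,"z":-80,"rx":0,"ry":0,"rz":0,"claw":15},{"x":0,"y":0,"z":-115,"rx":0,"ry":0,"rz":0,"claw":15},{"x":0,"y":0,"z":-140,"rx":0,"ry":0,"rz":0,"claw":15},{"x":0,"y":0,"z":-150,"rx":0,"ry":0,"rz":0,"claw":15},{"x":0,"y":0,"z":-150,"rx":0,"ry":0,"rz":0,"claw":15}]'
python3 -m handwheel '[{"x":15,"y":3,"z":0,"rx":0,"ry":0,"rz":0,"claw":15},{"x":45,"y":9,"z":0,"rx":0,"ry":0,"rz":0,"claw":15},{"x":80,"y":17,"z":0,"rx":0,"ry":0,"rz":0,"claw":15},{"x":118,"y":25,"z":0,"rx":0,"ry":0,"rz":0,"claw":15},{"x":157,"y":33,"z":0,"rx":0,"ry":0,"rz":0,"claw":15},{"x":196,"y":41,"z":0,"rx":0,"ry":0,"rz":0,"claw":15},{"x":235,"y":49,"z":0,"rx":0,"ry":0,"rz":0,"claw":15},{"x":274,"y":57,"z":0,"rx":0,"ry":0,"rz":0,"claw":15},{"x":313,"y":65,"z":0,"rx":0,"ry":0,"rz":0,"claw":15},{"x":352,"y":73,"z":0,"rx":0,"ry":0,"rz":0,"claw":15},{"x":391,"y":81,"z":0,"rx":0,"ry":0,"rz":0,"claw":15},{"x":430,"y":90,"z":0,"rx":0,"ry":0,"rz":0,"claw":15},{"x":469,"y":98,"z":0,"rx":0,"ry":0,"rz":0,"claw":15},{"x":505,"y":105,"z":0,"rx":0,"ry":0,"rz":0,"claw":15},{"x":534,"y":111,"z":0,"rx":0,"ry":0,"rz":0,"claw":15},{"x":550,"y":115,"z":0,"rx":0,"ry":0,"rz":0,"claw":15},{"x":556,"y":116,"z":0,"rx":0,"ry":0,"rz":0,"claw":15},{"x":556,"y":116,"z":0,"rx":0,"ry":0,"rz":0,"claw":15},{"x":556,"y":116,"z":0,"rx":0,"ry":0,"rz":0,"claw":15},{"x":556,"y":116,"z":0,"rx":0,"ry":0,"rz":0,"claw":15}]'
python3 - <<'E'
from mats import *
s=manip.sense();w=manip.camera_model("wrist");I=manip.grab_frame("wrist")[:,:,::-1]
cv2.imwrite("pics/w8.png",I);print(s["eef_pos"],s["finger_force"]);mats(w,I)
for n,X in [("blue",(558.5,334,9)),("redst",(469.5,345.5,35)),("redmat",(469.5,345.5,9))]: print(n,proj(w,X).round(1))
E
```

```text
t: 21.43
eef_pos: [444.5, -224.8, 126.8]
orientation: [3.137, 0.003, 1.57]
wrist_force: [-0.5, 0.7, -0.2]
opening: 22.8
finger_force: 58.8
t: 23.1
eef_pos: [558.5, 330.7, 123.3]
orientation: [-3.14, 0.001, 1.568]
wrist_force: [0.6, 0.4, -0.4]
opening: 22.9
finger_force: 58.8
[558.48525782 330.73888276 123.33163478] 58.77680123085156
red [229.8 170.1] [57.5 62. ] 2098 [471.2 347.    9. ]
blue [318.9 180.7] [58.8 60.4] 2795 [559.8 335.8   9. ]
orange [288.9 246.8] [ 5.  20.7] 29 [527.3 262.8   9. ]
blue [317.7 182.4]
redst [220.3 177.6]
redmat [228.3 171.5]
```

View pics/w8.png

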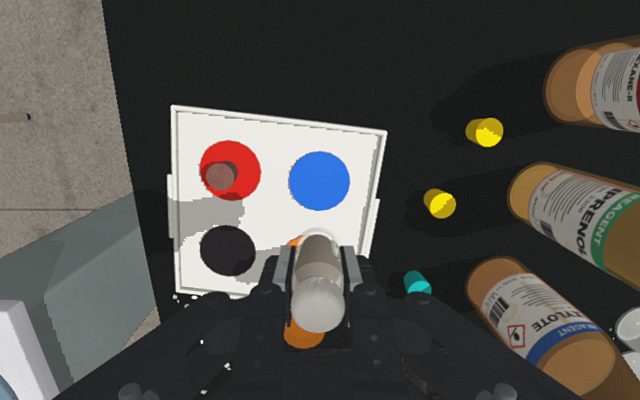

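The red stopper stands centred on its mat: its top is at (220,177) and was predicted at (220,178). The blue mat is at (319,181), i.e. (559.2, 335), and the vial hangs upright in the fingers. Lowering.

```bash
python3 -m handwheel '[{"x":3,"y":0.5,"z":25,"rx":0,"ry":0,"rz":0,"claw":15},{"x":3,"y":0.5,"z":55,"rx":0,"ry":0,"rz":0,"claw":15},{"x":3,"y":0.5,"z":85,"rx":0,"ry":0,"rz":0,"claw":15},{"x":3,"y":0.5,"z":110,"rx":0,"ry":0,"rz":0,"claw":15},{"x":3,"y":0.5,"z":125,"rx":0,"ry":0,"rz":0,"claw":15},{"x":3,"y":0.5,"z":133,"rx":0,"ry":0,"rz":0,"claw":15},{"x":3,"y":0.5,"z":137,"rx":0,"ry":0,"rz":0,"claw":15},{"x":3,"y":0.5,"z":138,"rx":0,"ry":0,"rz":0,"claw":15},{"x":3,"y":0.5,"z":138,"rx":0,"ry":0,"rz":0,"claw":15},{"x":3,"y":0.5,"z":138,"rx":0,"ry":0,"rz":0,"claw":15}]'
python3 -m handwheel '[{"x":0,"y":0,"z":1,"rx":0,"ry":0,"rz":0,"claw":15},{"x":0,"y":0,"z":1.5,"rx":0,"ry":0,"rz":0,"claw":15},{"x":0,"y":0,"z":1.5,"rx":0,"ry":0,"rz":0,"claw":15}]'
```

```text
t: 23.98
eef_pos: [560.8, 335.8, -12.3]
orientation: [3.139, -0.001, 1.57]
wrist_force: [0.1, 1.2, -1.0]
opening: 23.2
finger_force: 58.8
t: 24.23
eef_pos: [559.9, 335.6, -14.9]
orientation: [3.141, -0.0, 1.57]
wrist_force: [0.2, -0.6, -0.1]
opening: 23.0
finger_force: 58.8
```

```bash
python3 -m handwheel '[{"x":0,"y":0,"z":0.6,"rx":0,"ry":0,"rz":0,"claw":15},{"x":0,"y":0,"z":1.2,"rx":0,"ry":0,"rz":0,"claw":15},{"x":0,"y":0,"z":1.2,"rx":0,"ry":0,"rz":0,"claw":15}]'
```

```text
t: 24.48
eef_pos: [559.7, 335.6, -16.2]
orientation: [3.141, -0.0, 1.57]
wrist_force: [-1.9, 0.3, 3.3]
opening: 23.4
finger_force: 59.1
```

```bash
python3 -m handwheel '[{"x":0,"y":0,"z":0,"rx":0,"ry":0,"rz":0,"claw":25},{"x":0,"y":0,"z":0,"rx":0,"ry":0,"rz":0,"claw":28},{"x":0,"y":0,"z":0,"rx":0,"ry":0,"rz":0,"claw":34},{"x":0,"y":0,"z":0,"rx":0,"ry":0,"rz":0,"claw":45},{"x":0,"y":0,"z":0,"rx":0,"ry":0,"rz":0,"claw":50},{"x":0,"y":0,"z":0,"rx":0,"ry":0,"rz":0,"claw":50},{"x":0,"y":0,"z":-8,"rx":0,"ry":0,"rz":0,"claw":50},{"x":0,"y":0,"z":-25,"rx":0,"ry":0,"rz":0,"claw":50},{"x":0,"y":0,"z":-55,"rx":0,"ry":0,"rz":0,"claw":50},{"x":0,"y":0,"z":-90,"rx":0,"ry":0,"rz":0,"claw":50},{"x":0,"y":0,"z":-120,"rx":0,"ry":0,"rz":0,"claw":50},{"x":0,"y":0,"z":-140,"rx":0,"ry":0,"rz":0,"claw":50},{"x":0,"y":0,"z":-140,"rx":0,"ry":0,"rz":0,"claw":50}]'
python3 -m handwheel '[{"x":-15,"y":-3,"z":0,"rx":0,"ry":0,"rz":0,"claw":55},{"x":-45,"y":-9,"z":0,"rx":0,"ry":0,"rz":0,"claw":55},{"x":-83,"y":-17,"z":0,"rx":0,"ry":0,"rz":0,"claw":55},{"x":-123,"y":-26,"z":0,"rx":0,"ry":0,"rz":0,"claw":55},{"x":-163,"y":-34,"z":0,"rx":0,"ry":0,"rz":0,"claw":55},{"x":-203,"y":-43,"z":0,"rx":0,"ry":0,"rz":0,"claw":55},{"x":-243,"y":-51,"z":0,"rx":0,"ry":0,"rz":0,"claw":55},{"x":-283,"y":-60,"z":0,"rx":0,"ry":0,"rz":0,"claw":55},{"x":-323,"y":-68,"z":0,"rx":0,"ry":0,"rz":0,"claw":55},{"x":-363,"y":-77,"z":0,"rx":0,"ry":0,"rz":0,"claw":55},{"x":-403,"y":-85,"z":0,"rx":0,"ry":0,"rz":0,"claw":55},{"x":-443,"y":-94,"z":0,"rx":0,"ry":-0.05,"rz":0,"claw":55},{"x":-483,"y":-102,"z":0,"rx":0,"ry":-0.12,"rz":0,"claw":55},{"x":-523,"y":-110,"z":0,"rx":0,"ry":-0.22,"rz":0,"claw":55},{"x":-560,"y":-118,"z":0,"rx":0,"ry":-0.32,"rz":0,"claw":55},{"x":-590,"y":-125,"z":0,"rx":0,"ry":-0.4,"rz":0,"claw":55},{"x":-606,"y":-128,"z":0,"rx":0,"ry":-0.45,"rz":0,"claw":55},{"x":-606,"y":-128,"z":0,"rx":0,"ry":-0.45,"rz":0,"claw":55},{"x":-606,"y":-128,"z":0,"rx":0,"ry":-0.45,"rz":0,"claw":55},{"x":-606,"y":-128,"z":0,"rx":0,"ry":-0.45,"rz":0,"claw":55}]'
python3 - <<'E'
from h import *
s=manip.sense();w=manip.camera_model("wrist");I=manip.grab_frame("wrist")[:,:,::-1]
cv2.imwrite("pics/w9.png",I);print(s["eef_pos"],s["orientation"],s["joints"])
c=proj(w,(431.5,-317,58));b=proj(w,(431.5,-317,0));print("pred top",c,"foot",b)
for z in (0,60,120):print(z,proj(w,(431.5,-346,z)))
h=cv2.cvtColor(I,cv2.COLOR_BGR2HSV);x0,y0=(c-45).astype(int)
k=cv2.inRange(h[y0:y0+90,x0:x0+90],(0,0,150),(180,70,255));_,l,st,ce=cv2.connectedComponentsWithStats(k)
for i in range(1,len(st)):
    if st[i,4]>40: print(st[i]+[x0,y0,0,0,0],ce[i]+[x0,y0],onz(w,ce[i]+[x0,y0],30))
E
```

```text
t: 25.57
eef_pos: [563.0, 337.0, 130.3]
orientation: [3.132, -0.005, 1.57]
wrist_force: [0.7, 0.6, 1.5]
opening: 49.8
finger_force: 0.0
t: 27.23
eef_pos: [431.1, -269.9, 123.5]
orientation: [3.141, 0.448, 1.57]
wrist_force: [-0.0, -0.8, 0.1]
opening: 55.4
finger_force: 0.0
[ 431.1445226  -269.92143057  123.47206227] [3.1414329  0.44843002 1.57006365] [-0.41054463  0.14048037 -0.52365005  0.7171107  -0.4088864   1.12153257]
pred top [317.90312318 210.75188071] foot [317.8217754  171.37122906]
0 [317.80161134 191.99125752]
60 [317.8765961  233.20011577]
120 [317.97439522 288.32490995]
[ 272  168   90   87 5449] [317.6672784  221.69810974] [ 431.33053482 -362.16224725   30.        ]
```

```bash
python3 - <<'E'
from h import *
w=manip.camera_model("wrist");I=cv2.imread("pics/w9.png");g=cv2.cvtColor(I,cv2.COLOR_BGR2GRAY)
print(g[140:250:4,296:342:3])
E
```

```text
[[ 37  37  36  44  41  39  39  41  39  39  39  37  38  38  38  39]
 [ 35  35  40  39  40  42  39  36  40  38  40  40  38  40  39  35]
 [ 35  37  38  40  40  38  38  36  37  38  38  38  38  41  40  38]
 [231  35  37  39  40  39  38  40  36  40  40  38  38  38  39  39]
 [255  32  37  37  39  39  44  40  39  41  40  37  39  32  36  39]
 [ 31  42  37  40  40  39  36  37  41  37  35  36  33 236 194  37]
 [ 38  37  39  37  35  42  37  36  32  31  38  38  37  50  34  40]
 [ 37  40  34  32  31  30 101 147 210 179 141  85  36  39  37  37]
 [ 32  29  30  28  30 153 217 222 225 230 233 221 102  37  35  41]
 [ 31  26  25  33  37 225 218 221 219 229 233 232 135  34  39  42]
 [ 28  26  31  30  54 224 239 239 240 241 241 232 142  33  36  34]
 [ 32  29  27  32  71 235 232 236 241 237 226 220 157  31  38  36]
 [ 35  39  39  37  84 231 234 232 231 228 226 223 198  31  38  37]
 [ 32  29  28  28  96 188 226 243 244 242 236 223 211  22  29  28]
 [148 191 194 196 129 191 220 228 235 233 225 228 182 199 198 195]
 [205 195 196 197 157 161  59  35  37  38  58 182 161 198 195 197]
 [199 195 196 195 202  28  40  48  50  50  47  40 192 196 197 194]
 [197 195 196 195 155  40  57  74  63  68  65  53 154 197 196 194]
 [199 196 198 198 192  60  66  76  74  68  68  61 190 195 196 199]
 [199 196 196 196 199 141  71  73  65  67  61  69 199 196 197 195]
 [197 195 196 198 197 197 202 182 183 183 202 198 197 196 196 197]
 [196 197 195 195 197 195 196 197 197 197 196 197 196 196 196 199]
 [198 196 194 197 195 197 197 197 197 196 195 196 197 195 196 196]
 [196 196 197 197 197 196 197 195 195 195 196 196 195 195 197 198]
 [196 196 197 197 197 196 196 196 197 195 196 196 197 195 196 195]
 [196 196 197 196 196 196 197 197 196 197 197 195 197 197 196 198]
 [197 196 196 196 197 196 194 195 196 197 197 196 195 197 197 197]
 [195 195 197 196 196 195 195 196 196 195 196 198 198 196 196 197]]
```

```bash
python3 - <<'E'
from h import *
w=manip.camera_model("wrist");I=cv2.imread("pics/w9.png");g=cv2.cvtColor(I,cv2.COLOR_BGR2GRAY)
r=np.where(g[150:180,318]>90)[0][0]+150;print("foot +y edge row",r,onz(w,(318,r-.5),0))
m=(g[204:217,300:340]<100);c=np.where(m.any(0))[0];print(c[0]+300,c[-1]+300)
q=np.where(g[195:225,319]<130)[0];print("cap rows",q[0]+195,q[-1]+195)
lo=q[-1]+195.5;print("cap -y top edge",onz(w,(319,lo),58),"cap x",onz(w,((c[0]+c[-1])/2+300,210),58)[0])
e=np.where(g[180,300:340]>120)[0]+300;print("body cols",e[0],e[-1],onz(w,((e[0]+e[-1])/2,180),30))
wr=np.where(g[170:220,300]>130)[0][0]+170;print("wall",wr,onz(w,(300,wr),0))
s=manip.sense();print(s["eef_pos"])
E
```

```text
foot +y edge row 166 [ 4.32105317e+02 -3.09772667e+02 -2.84217094e-14]
309 331
cap rows 198 219
cap -y top edge [ 432.94443758 -329.13794436   58.        ] cap x 433.80689276942377
body cols 310 332 [ 434.87725549 -304.35797199   30.        ]
wall 194 [ 4.11957531e+02 -3.49482150e+02  2.84217094e-14]
[ 431.49690525 -270.0919585   123.6862102 ]
```

Black vial at about (433.5, -318.5) and wall at y=-349. With the 0.45 rad lean the pads and body clear the wall by over 10 mm. I move across, then straight down.

```bash
python3 -m handwheel '[{"x":-15,"y":1,"z":7,"rx":0,"ry":0,"rz":0,"claw":55},{"x":-38,"y":2,"z":18,"rx":0,"ry":0,"rz":0,"claw":55},{"x":-58,"y":2,"z":28,"rx":0,"ry":0,"rz":0,"claw":55},{"x":-64.4,"y":2,"z":31,"rx":0,"ry":0,"rz":0,"claw":55},{"x":-64.4,"y":2,"z":31,"rx":0,"ry":0,"rz":0,"claw":55},{"x":-55,"y":2,"z":50,"rx":0,"ry":0,"rz":0,"claw":55},{"x":-43,"y":2,"z":75,"rx":0,"ry":0,"rz":0,"claw":55},{"x":-31,"y":2,"z":100,"rx":0,"ry":0,"rz":0,"claw":55},{"x":-22,"y":2,"z":119,"rx":0,"ry":0,"rz":0,"claw":55},{"x":-16,"y":2,"z":131.6,"rx":0,"ry":0,"rz":0,"claw":55},{"x":-12.3,"y":2,"z":139.2,"rx":0,"ry":0,"rz":0,"claw":55},{"x":-12.3,"y":2,"z":139.2,"rx":0,"ry":0,"rz":0,"claw":55},{"x":-12.3,"y":2,"z":139.2,"rx":0,"ry":0,"rz":0,"claw":55}]'
python3 - <<'E'
from h import *
s=manip.sense();w=manip.camera_model("wrist");I=manip.grab_frame("wrist")[:,:,::-1];S=manip.grab_frame("side")[:,:,::-1]
cv2.imwrite("pics/w10.png",I);cv2.imwrite("pics/s10.png",S);print(s["eef_pos"],s["orientation"])
A=cv2.resize(I[130:370,190:450],(520,480));B=cv2.resize(S[50:140,300:380],(280,315),interpolation=cv2.INTER_CUBIC)
C=np.zeros((480,800,3),np.uint8);C[:,:520]=A;C[:315,520:]=B;cv2.imwrite("pics/g10.png",(255*(C/255.)**.6).astype(np.uint8))
E
```

```text
t: 28.37
eef_pos: [433.1, -341.5, 3.4]
orientation: [-3.141, 0.449, 1.571]
wrist_force: [0.2, -0.6, -0.5]
opening: 55.3
finger_force: 0.0
[ 433.05877894 -341.45937843    3.44359085] [-3.14109455  0.44939754  1.57083743]
```

View pics/g10.png

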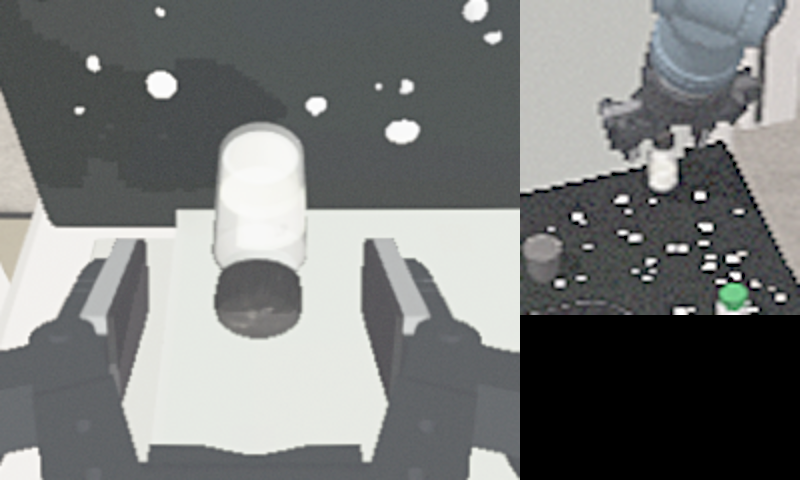

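The vial stands midway between the pads (cap at (258,298) in the crop), clear of the wall behind. I go down the last 19 mm and close.

```bash
python3 -m handwheel '[{"x":3,"y":0,"z":6,"rx":0,"ry":0,"rz":0,"claw":55},{"x":6,"y":0,"z":12,"rx":0,"ry":0,"rz":0,"claw":55},{"x":8.5,"y":0,"z":17.7,"rx":0,"ry":0,"rz":0,"claw":50},{"x":8.5,"y":0,"z":17.7,"rx":0,"ry":0,"rz":0,"claw":45}]'
python3 -m handwheel '[{"x":0,"y":0,"z":0,"rx":0,"ry":0,"rz":0,"claw":40},{"x":0,"y":0,"z":0,"rx":0,"ry":0,"rz":0,"claw":35},{"x":0,"y":0,"z":0,"rx":0,"ry":0,"rz":0,"claw":31},{"x":0,"y":0,"z":0,"rx":0,"ry":0,"rz":0,"claw":28},{"x":0,"y":0,"z":0,"rx":0,"ry":0,"rz":0,"claw":25},{"x":0,"y":0,"z":0,"rx":0,"ry":0,"rz":0,"claw":22},{"x":0,"y":0,"z":0,"rx":0,"ry":0,"rz":0,"claw":18},{"x":0,"y":0,"z":0,"rx":0,"ry":0,"rz":0,"claw":15},{"x":0,"y":0,"z":0,"rx":0,"ry":0,"rz":0,"claw":15},{"x":0,"y":0,"z":0,"rx":0,"ry":0,"rz":0,"claw":15}]'
```

```text
t: 28.8
eef_pos: [431.7, -341.4, -17.8]
orientation: [-3.139, 0.448, 1.571]
wrist_force: [-0.8, 0.3, 0.2]
opening: 44.6
finger_force: 0.0
t: 29.63
eef_pos: [433.3, -342.5, -15.7]
orientation: [3.141, 0.451, 1.569]
wrist_force: [-0.5, 1.5, 4.6]
opening: 23.0
finger_force: 58.8
```

Gripped. I lift straight up, then swing to the tray, turning about the vertical so the lean ends up toward the base (away from the bottle) and the vial stays upright.

```bash
python3 -m handwheel '[{"x":-2.2,"y":0,"z":-4.5,"rx":0,"ry":0,"rz":0,"claw":15},{"x":-8.7,"y":0,"z":-18,"rx":0,"ry":0,"rz":0,"claw":15},{"x":-19.5,"y":0,"z":-40.5,"rx":0,"ry":0,"rz":0,"claw":15},{"x":-34.7,"y":0,"z":-72,"rx":0,"ry":0,"rz":0,"claw":15},{"x":-50,"y":0,"z":-103.6,"rx":0,"ry":0,"rz":0,"claw":15},{"x":-60.8,"y":0,"z":-126.1,"rx":0,"ry":0,"rz":0,"claw":15},{"x":-60.8,"y":0,"z":-126.1,"rx":0,"ry":0,"rz":0,"claw":15},{"x":-60.8,"y":0,"z":-126.1,"rx":0,"ry":0,"rz":0,"claw":15}]'
python3 -m handwheel '[{"x":13.5,"y":1.2,"z":-6.5,"rx":0,"ry":0,"rz":0,"claw":15},{"x":40.4,"y":3.7,"z":-19.5,"rx":0,"ry":0,"rz":0,"claw":15},{"x":75.4,"y":6.9,"z":-36.3,"rx":0,"ry":0,"rz":0,"claw":15},{"x":107.8,"y":9.8,"z":-51.9,"rx":-0.034,"ry":0,"rz":-0.071,"claw":15},{"x":140.1,"y":12.7,"z":-67.5,"rx":-0.082,"ry":0,"rz":-0.17,"claw":15},{"x":172.4,"y":15.7,"z":-83,"rx":-0.13,"ry":0,"rz":-0.27,"claw":15},{"x":204.7,"y":18.6,"z":-98.6,"rx":-0.177,"ry":0,"rz":-0.368,"claw":15},{"x":237.1,"y":21.6,"z":-114.2,"rx":-0.225,"ry":0,"rz":-0.467,"claw":15},{"x":269.4,"y":24.5,"z":-129.8,"rx":-0.273,"ry":0,"rz":-0.566,"claw":15},{"x":301.7,"y":27.4,"z":-145.3,"rx":-0.321,"ry":0,"rz":-0.665,"claw":15},{"x":334,"y":30.4,"z":-160.9,"rx":-0.368,"ry":0,"rz":-0.764,"claw":15},{"x":366.4,"y":33.3,"z":-176.5,"rx":-0.416,"ry":0,"rz":-0.863,"claw":15},{"x":398.7,"y":36.3,"z":-192,"rx":-0.464,"ry":0,"rz":-0.962,"claw":15},{"x":431,"y":39.2,"z":-207.6,"rx":-0.511,"ry":0,"rz":-1.061,"claw":15},{"x":463.4,"y":42.1,"z":-223.2,"rx":-0.559,"ry":0,"rz":-1.16,"claw":15},{"x":495.7,"y":45.1,"z":-238.7,"rx":-0.607,"ry":0,"rz":-1.259,"claw":15},{"x":522.6,"y":47.5,"z":-251.7,"rx":-0.655,"ry":0,"rz":-1.358,"claw":15},{"x":538.8,"y":49,"z":-259.5,"rx":-0.682,"ry":0,"rz":-1.415,"claw":15},{"x":538.8,"y":49,"z":-259.5,"rx":-0.682,"ry":0,"rz":-1.415,"claw":15},{"x":538.8,"y":49,"z":-259.5,"rx":-0.682,"ry":0,"rz":-1.415,"claw":15}]'
python3 - <<'E'
from mats import *
s=manip.sense();w=manip.camera_model("wrist");I=manip.grab_frame("wrist")[:,:,::-1]
cv2.imwrite("pics/w11.png",I);print(s["eef_pos"],s["orientation"],s["finger_force"])
c=proj(w,(458.5,256,9));print("black mat pred",c)
x0,y0=(c-50).astype(int);g=cv2.cvtColor(I,cv2.COLOR_BGR2GRAY)
k=(g[max(y0,0):y0+100,x0:x0+100]<75).astype(np.uint8);_,l,st,ce=cv2.connectedComponentsWithStats(k)
for i in range(1,len(st)):
    if st[i,4]>300: print(st[i]+[x0,max(y0,0),0,0,0],onz(w,ce[i]+[x0,max(y0,0)],9))
E
```

```text
t: 30.3
eef_pos: [434.0, -342.6, 125.5]
orientation: [3.138, 0.451, 1.568]
wrist_force: [0.1, 0.4, -0.9]
opening: 22.7
finger_force: 58.8
t: 31.97
eef_pos: [480.8, 255.0, 120.8]
orientation: [-3.138, 0.446, 3.141]
wrist_force: [-0.8, -0.9, -0.3]
opening: 22.8
finger_force: 58.9
[480.75944357 255.03157445 120.83928851] [-3.13826656  0.4455902   3.14131369] 58.85022050837506
black mat pred [318.92001992 117.49260135]
[ 285   83   69   65 3515] [456.07477777 256.18133524   9.        ]
```

```bash
python3 -m handwheel '[{"x":10,"y":1,"z":23,"rx":0,"ry":0,"rz":0,"claw":15},{"x":23,"y":1,"z":50,"rx":0,"ry":0,"rz":0,"claw":15},{"x":35.5,"y":1,"z":76,"rx":0,"ry":0,"rz":0,"claw":15},{"x":45,"y":1,"z":96,"rx":0,"ry":0,"rz":0,"claw":15},{"x":51,"y":1,"z":108,"rx":0,"ry":0,"rz":0,"claw":15},{"x":54,"y":1,"z":114.5,"rx":0,"ry":0,"rz":0,"claw":15},{"x":55,"y":1,"z":116.5,"rx":0,"ry":0,"rz":0,"claw":15},{"x":55,"y":1,"z":116.5,"rx":0,"ry":0,"rz":0,"claw":15},{"x":55,"y":1,"z":116.5,"rx":0,"ry":0,"rz":0,"claw":15},{"x":55,"y":1,"z":116.5,"rx":0,"ry":0,"rz":0,"claw":15}]'
python3 -m handwheel '[{"x":0.2,"y":0,"z":0.5,"rx":0,"ry":0,"rz":0,"claw":15},{"x":0.4,"y":0,"z":0.9,"rx":0,"ry":0,"rz":0,"claw":15},{"x":0.4,"y":0,"z":0.9,"rx":0,"ry":0,"rz":0,"claw":15}]'
```

```text
t: 32.85
eef_pos: [483.9, 256.6, -5.3]
orientation: [-3.141, 0.45, 3.14]
wrist_force: [-0.3, -0.6, -0.5]
opening: 23.1
finger_force: 58.9
t: 33.1
eef_pos: [483.7, 256.8, -6.6]
orientation: [-3.141, 0.449, 3.141]
wrist_force: [-0.5, 0.5, -0.2]
opening: 22.5
finger_force: 58.9
```

```bash
python3 -m handwheel '[{"x":0.2,"y":0,"z":0.5,"rx":0,"ry":0,"rz":0,"claw":15},{"x":0.4,"y":0,"z":0.9,"rx":0,"ry":0,"rz":0,"claw":15},{"x":0.4,"y":0,"z":0.9,"rx":0,"ry":0,"rz":0,"claw":15}]'
```

```text
t: 33.35
eef_pos: [484.1, 256.9, -6.7]
orientation: [-3.141, 0.451, 3.141]
wrist_force: [-5.0, -1.7, 9.7]
opening: 22.7
finger_force: 60.2
```

```bash
python3 -m handwheel '[{"x":-0.2,"y":0,"z":-0.4,"rx":0,"ry":0,"rz":0,"claw":24},{"x":-0.2,"y":0,"z":-0.4,"rx":0,"ry":0,"rz":0,"claw":27},{"x":-0.2,"y":0,"z":-0.4,"rx":0,"ry":0,"rz":0,"claw":33},{"x":-0.2,"y":0,"z":-0.4,"rx":0,"ry":0,"rz":0,"claw":42},{"x":-0.2,"y":0,"z":-0.4,"rx":0,"ry":0,"rz":0,"claw":50},{"x":-0.2,"y":0,"z":-0.4,"rx":0,"ry":0,"rz":0,"claw":50},{"x":-0.2,"y":0,"z":-0.4,"rx":0,"ry":0,"rz":0,"claw":50},{"x":-4,"y":0,"z":-9,"rx":0,"ry":0,"rz":0,"claw":50},{"x":-13,"y":0,"z":-27,"rx":0,"ry":0,"rz":0,"claw":50},{"x":-26,"y":0,"z":-54,"rx":0,"ry":0,"rz":0,"claw":50},{"x":-42,"y":0,"z":-86,"rx":0,"ry":0,"rz":0,"claw":50},{"x":-58,"y":0,"z":-120,"rx":0,"ry":0,"rz":0,"claw":50},{"x":-74,"y":0,"z":-153,"rx":0,"ry":0,"rz":0,"claw":50},{"x":-85,"y":0,"z":-176,"rx":0,"ry":0,"rz":0,"claw":50},{"x":-85,"y":0,"z":-176,"rx":0,"ry":0,"rz":0,"claw":50},{"x":-85,"y":0,"z":-176,"rx":0,"ry":0,"rz":0,"claw":50}]'
python3 - <<'E'
from mats import *
s=manip.sense();w=manip.camera_model("wrist");I=manip.grab_frame("wrist")[:,:,::-1]
S=manip.grab_frame("side")[:,:,::-1];C=manip.grab_frame("scene")[:,:,::-1]
for n,i in [("wE",I),("sE",S),("cE",C)]: cv2.imwrite(f"pics/{n}.png",i)
cs=manip.camera_model("side");cc=manip.camera_model("scene")
mm={"amber":(547,245,111,(5,150,100),(20,255,255)),"blackv":(458,256,58,(0,0,0),(180,120,85)),"whitev":(559,335,58,(0,0,190),(180,50,255)),"redst":(469.5,345.5,26,(0,40,60),(12,160,190))}
for n,(x,y,H,lo,hi) in mm.items():
    for nm,c,im in [("side",cs,S),("scene",cc,C),("wrist",w,I)]:
        print(n,nm,"top",proj(c,(x,y,9+H)).round(1),"foot",proj(c,(x,y,9)).round(1))
for n,p in [("green",(436.5,-122,58)),("bs",(565,-249,30))]: print(n,proj(cs,p).round(1),proj(cc,p).round(1))
h0=cv2.cvtColor(cv2.imread("pics/side0.png"),cv2.COLOR_BGR2HSV);h1=cv2.cvtColor(S,cv2.COLOR_BGR2HSV)
for h in(h0,h1):
    k=cv2.inRange(h[120:150,350:375],(50,120,50),(80,255,255));print("green side",cv2.connectedComponentsWithStats(k)[3][1:]+[350,120])
# colour print in side around each
def patch(im,c,X,r=14):
    u,v=proj(c,X).round().astype(int);return im[v-r:v+r,u-r:u+r]
d=cv2.absdiff(cv2.imread("pics/side0.png")[95:150,290:375],S[95:150,290:375]).max(2);print("side diff px near look-alikes:",np.argwhere(d>60).tolist()[:5],(d>60).sum())
E
```

```text
t: 34.68
eef_pos: [485.2, 257.9, 190.2]
orientation: [3.14, 0.453, 3.14]
wrist_force: [-0.5, -0.8, 0.0]
opening: 50.2
finger_force: 0.0
amber side top [370.5 237.1] foot [368.  260.3]
amber scene top [243.6 194.8] foot [248.7 235.5]
amber wrist top [303.9 218.3] foot [306.7 151.7]
blackv side top [405.8 242.5] foot [403.1 254.3]
blackv scene top [256.2 234.4] foot [258.7 256.1]
blackv wrist top [315.1 105.3] foot [315.3  79.5]
whitev side top [378.  283.1] foot [376.4 293.9]
whitev scene top [207.  223.2] foot [210.8 244.3]
whitev wrist top [386.7 190.6] foot [378.9 159.7]
redst side top [414.6 282.4] foot [413.2 287.2]
redst scene top [216.5 256.6] foot [218.3 266.3]
redst wrist top [405.7 101.6] foot [400.3  90.6]
green [360.9 132.9] [399.8 197.4]
bs [306.1 119.6] [404.2 177. ]
green side [[360.58823529 133.94117647]]
green side [[360.5  133.96]]
side diff px near look-alikes: [[0, 54], [1, 49], [1, 50], [1, 51], [1, 52]] 215
```

```bash
python3 - <<'E'
from h import *
w=manip.camera_model("wrist");I=cv2.imread("pics/wE.png");h=cv2.cvtColor(I,cv2.COLOR_BGR2HSV);g=cv2.cvtColor(I,cv2.COLOR_BGR2GRAY)
def blob(n,c,r,m,z):
    x0,y0=(np.array(c)-r).astype(int);y0=max(y0,0)
    _,l,st,ce=cv2.connectedComponentsWithStats(m[y0:y0+2*r,x0:x0+2*r])
    for i in range(1,len(st)):
        if st[i,4]>60: print(n,st[i]+[x0,y0,0,0,0],onz(w,ce[i]+[x0,y0],z)[:2].round(1))
blob("amber all",(305,190),60,cv2.inRange(h,(5,120,60),(25,255,255)),120)
blob("redst",(404,96),40,cv2.inRange(h,(0,40,40),(12,150,190)),35)
blob("red mat",(404,96),45,cv2.inRange(h,(0,190,80),(6,255,255)),9)
blob("blue mat",(380,170),45,cv2.inRange(h,(105,120,60),(130,255,255)),9)
blob("black dark",(315,90),45,(g<90).astype(np.uint8),67)
print("black cap patch");print(g[60:120:4,285:348:4])
print("white patch S");print(h[140:215:5,360:412:4,1])
E
```

```text
amber all [282 130  50  35 896] [456.8 247.5]
amber all [ 287  162   41   68 2264] [508.5 246.9]
amber all [347 215  18  24 292] [549.5 291.2]
amber all [273 243  35   7 172] [580.5 227.9]
redst [392  81  28  32 672] [457.9 339.6]
red mat [ 372   62   57   55 1709] [458.  338.4]
blue mat [ 355  138   48   41 1076] [543.8 327.7]
black dark [ 286   49   59   70 2384] [429.2 254.1]
black cap patch
[[233 237  42  33  29  31  29  29  30  32  53  51  53  41 243 233]
 [235 142  45  36  33  34  31  31  32  34  50  52  47  49  78 234]
 [236  34  46  50  24  31  28  31  27  30  43  52  51  51  48 240]
 [237  49  49  46  35  29  34  80  92  54  39  52  50  49  53 185]
 [237  49  49  49  45  34 167 196 196 192  87  50  52  50  52 139]
 [236  47  50  51  48 104 195 220 220 203 186  50  52  52  53  99]
 [158  46  31  47  49 152 223 226 224 222 205  55  55  53  53 218]
 [158  26  33  32  33 168 226 227 226 223 218  57  52  54  51 240]
 [157 139  30  29  28 166 200 235 232 225 184  68  53  53  65 234]
 [156 158  38  30  33 134  36  35  33  42 183  68  51  48 241 233]
 [157 157 162  37  34  43  38  4
[... 443 characters left out ...]
92 192 195 196 200 188 189 193   9   8]
 [185 186 186 200  67  25  24  69 189 188 191  17   8]
 [188 189 185  78  36  41  39   6 175 190 189  13   7]
 [184 186 190 114  37  33  30  36 105 192 134   7   8]
 [190 187 187 154  49  36  35  35  42 103   9   8   6]
 [ 11 182 188 189  44  34  36  31  13   8   6   6   8]
 [  8   7   9  13  12  16  16  18  15   8   7   8   7]
 [  8   6   6   6   9  17  10   9   9  16   6   6  16]
 [ 13  12  12  11  12  10   7   6   7   8   6   6  15]
 [  9  13  14  13  13   8   9   5  14  13  13  13   7]
 [ 15   8  23  25  39  33  23   0  16  25  27  17  18]
 [ 23  22  36  16  22   8  23   8  22  44   8  33  34]
 [ 26  17  21   9  31  41  23  23  17  36  15  26  17]]
```

The last picture, measured by mask, agrees with what I expect of each item:
- **Red stopper:** centred on its mat.
- **Bottle:** columns match the orange mat's to 1 px.
- **Both vials:** within about 5 mm of their mat centres, caps above feet.
- **Green vial:** unmoved, to 0.1 px.

The gripper is well clear, so I hand in.

```bash
python3 -c "
from cell import manip
print(manip.sense()['t'],manip.sign_off())"
```

```text
the job is handed in; nothing more can be done
34.8333 None
```

The tray is packed and handed in at t = 34.8 s: all four things are released upright on their own mats, within about 5 mm of centre by the last picture, and the green vial measured unmoved; the black stopper was never approached but not re-measured, and no verdict came back.

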